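# Load the grease jars and slide the tray to its ball detent

### The arm

A 6-joint arm with a two-finger parallel gripper is mounted at the origin on the work surface. World frame = base frame: x ahead of the robot, y to its left, z up, the work surface at z = 0. Lengths are in m, angles in rad, forces in N, time in s.
With the tool pointing down it reaches from about 0.35 to 0.85 m from the base axis. Payload 8.1 kg.
Tool frame: the origin (TCP) lies on the centre line of the jaws, within the pads' length; the fingertips stand 14 mm ahead of it and the grasp point (between the pads) lies 5 mm behind it; y points along the fingers, x is the direction in which the jaws open and shut, and the axes are right-handed (so a half turn about y gives the same grasp; the last joint's range is limited). The gripper opens to 85 mm and grips with 20 to 120 N. Pads are 22 mm wide; open, the fingers measure 114 mm over their backs; the gripper's body (76 mm by 85 mm) begins 54 mm behind the grasp point. The pads swing forward as they close: fully open they stand 13 mm farther back than shut.
Start: joints at [-1.211, 0.13, 1.488, -0, 1.523, -0.085], TCP at [0.258, -0.542, 0.245] pointing down, gripper open.
Joint ranges: [-2.96, 2.96], [-0.89, 2.26], [0.02, 2.5], [-1.34, 4.48], [0, 2.73], [-2.66, 2.66]. Speed limits (rad/s): [2.39, 2.39, 2.79, 3.14, 3.14, 3.14].

### API

Orientations are given as a unit quaternion [w, x, y, z].
In Python, from workcell import arm, optics, ticket gives the robot as it stands.
- The arm moves only by the tool send_rows, never from a script. Its argument "rows" is a list of rows, each a list of 4 numbers: the shift along the tool's x, y, z in cm, then the turn about the tool's y in rad. In form: [[x, y, z, spin], ...]. A call has 1 to 8 rows; each row is the pose to reach, as a shift and turn from the pose commanded when the call began, along the tool's axes at that moment; what a row does not reach only later rows make up. A row lasts 1/12 s, in which the tool goes at most 41.7 mm and 7.16 degrees, less where a joint would pass 70% of its speed; a pose out of reach is approached as far as the arm can. A call with a gripper value outside its range is refused whole. "jaw" is the gripper's target within -1 to 1 (shut at 1, half-way at 0, fully open at -1), set as the call begins (left out, the last holds). The fingers move at their own pace and stop on an object; the grip force is fixed at half the most. Time passes only in rows, so rows that repeat a pose let the fingers close. It gives the time, the measured TCP pose, the force and the opening at its end, in the units of the state.
- arm.get_state(): the state, without advancing time (a new reading comes with each control period).
- optics.snapshot(name): name is "scene" or "top"; returns the picture (384x512x3 uint8, red, green, blue); there is no depth.
- optics.get_calibration(name): a dict with "intrinsics" (3x3 intrinsics, pixels), "extrinsics" (4x4, takes a point from camera to world coordinates). Camera axes: x right, y up, looking along -z (the intrinsics and any distortion apply to the point x, -y, -z); pixel columns grow to the right and rows downward; lengths in m; the calibration is good to about 2 mm. A picture is of the moment at which its call begins. get_calibration takes no time and is no camera call.
- ticket.close_job(): hands the job in, once; it reports no verdict.
The state is a dict: "clock": time; "joints": joint angles; "dq": joint speeds; "joint_efforts": joint torques, N m; "ee_pos": TCP position; "eef_rot": TCP orientation; "wrist_force": force on the tool from outside, world axes, zero at the start; "moment": the same for the moment, N m; "grip_width": finger opening in m.
Only numpy, scipy, OpenCV 4.12 (cv2) and the standard library are available. Lean on these libraries where they do the work, as an engineer would, in place of code of your own. Each camera call takes 0.05 s, during which the arm holds its last target.

### The job

Stand the two squat grease jars upright in the sliding tray, one in each cell, then take the tray by its upright knob and slide it along the rail until you feel the sprung ball of the detent block click into the notch between the tray's two ridges; do not run on past the notch. Finish still gripping the knob with the tray sitting in the notch - do not let go, I will put the lock pin in while you hold it. Leave the bottle, wrench, hammer and sprocket where they are.

Things in the scene. Friction and masses are not known exactly. Their poses are not given: they have to be found in the camera images.
- rail: Low aluminium slide rail fixed to the bench, 500 mm long, 56 mm wide, 22 mm high at its end stops; origin under its middle at bench height, y runs along the rail in the direction the tray must slide (towards the robot's left), x across it (away from the robot), z up. Its place differs from run to run, its yaw within 0.2 rad.
- tray: Grey open box with a divider making two cells, captive on the rail: 82 mm across the rail by 150 mm along it, wall tops 63 mm above the bench, 0.5 kg. Origin below the box's middle at bench height, axes as the rail's. Slides along the rail's +y, 220 mm in all; to the notch it is 80 to 170 mm from the start. About 1.5 N of friction and a little drag; nothing pulls it back.
- cell_a (a point): Centre of the floor of the tray's cell nearer the knob, 33 mm above the bench. Each cell is 72 mm across the rail by 67 mm along it inside and 30 mm deep; walls and divider are 5 mm thick. Axes as the rail's.
- cell_b (a point): Centre of the floor of the tray's other cell, 72.5 mm further along the rail's +y. Same size.
- knob_mid (a point): Middle of the upright round black knob on the tray's trailing end (-y), 135 mm from the tray's middle, for sliding it: 24 mm in diameter, 40 mm tall, from 70 to 110 mm above the bench on a 12 mm steel stem, fixed to the tray (it does not turn). The point is on its axis, 90 mm above the bench: grip it there from above.
- notch (a point): On the far side (+x) of the tray, at the middle of the box's length: the notch between two upright round steel ridges, 8 mm in diameter and 12 mm apart along the rail, 26 mm above the bench. Axes as the rail's. Sliding on, the first ridge meets the ball about 12 mm before the notch: resistance climbs by about 10 N (most at 8 mm), fades by 5 mm, then the ball draws the tray in; going on takes 10 N again.
- ball_axis (a point): On the fixed detent block (dark steel, 30 x 26 x 40 mm on a 60 mm foot) beside the rail's far side: a point on the axis of its sprung 10 mm ball, which pokes out towards the rail 26 mm above the bench. Axes as the rail's. The tray is in the notch when notch is level with this point along the rail's y. The block's place along the rail differs from run to run by up to 60 mm.
- jar_a: One of two like squat white plastic jars with grey lids, standing on the bench: straight-sided, 52 mm in diameter, 80 mm tall with the 18 mm lid (51 mm wide), about 0.22 kg; origin at the centre of its underside, z up.
- jar_b: The other squat jar, the same size. Either jar may go in either cell.
- bottle: Slim tall white bottle, 40 mm in diameter, 120 mm tall, standing near the jars; origin at the centre of its underside. Not part of the job: leave it alone.
- wrench: Wrench lying on the bench to the robot's right. Leave it alone.
- hammer: Hammer lying on the bench to the robot's left. Leave it alone.
- sprocket: Steel sprocket, 98 mm across, lying flat beyond the rail. Leave it alone.
Mind the look-alikes: they are no part of the job. Leave any orange look-alike of the jar_a alone.

How it is judged:
On the way, in this order (a step that is already met when the one before it is completed fails the run):
1. both jars stand upright in the tray, one per cell, let go, before the tray has been slid to the detent (((horizontal distance between jar_a and cell_a below 0.016 m and z of jar_a in the frame of cell_a between -0.005 and 0.006 m and angle between each of jar_a, jar_b's own z axis and vertical below 0.12 rad and horizontal distance between jar_b and cell_b below 0.016 m and z of jar_b in the frame of cell_b between -0.005 and 0.006 m) or (horizontal distance between jar_a and cell_b below 0.016 m and z of jar_a in the frame of cell_b between -0.005 and 0.006 m and angle between each of jar_a, jar_b's own z axis and vertical below 0.12 rad and horizontal distance between jar_b and cell_a below 0.016 m and z of jar_b in the frame of cell_a between -0.005 and 0.006 m)) and contact force between the fingers and jar_a below 0.2 N and contact force between the fingers and jar_b below 0.2 N and y of notch in the frame of ball_axis below -0.02 m), for 0.2 s.
2. the tray sits in the notch with the knob gripped (y of notch in the frame of ball_axis between -0.003 and 0.003 m and contact force between the fingers and tray above 3 N and distance between the grasp point and knob_mid below 0.035 m), for 0.2 s.
At the end, for the whole second after the job is handed in: The tray rests within 3 mm of the notch's centre along the rail, the knob still gripped (grasp point within 35 mm of the knob's middle, finger force over 3 N); each jar stands on the floor of its own cell, centred within 16 mm, upright within 0.12 rad and not touched by the fingers (all of step 2 and ((horizontal distance between jar_a and cell_a below 0.016 m and z of jar_a in the frame of cell_a between -0.005 and 0.006 m and angle between each of jar_a, jar_b's own z axis and vertical below 0.12 rad and horizontal distance between jar_b and cell_b below 0.016 m and z of jar_b in the frame of cell_b between -0.005 and 0.006 m) or (horizontal distance between jar_a and cell_b below 0.016 m and z of jar_a in the frame of cell_b between -0.005 and 0.006 m and angle between each of jar_a, jar_b's own z axis and vertical below 0.12 rad and horizontal distance between jar_b and cell_a below 0.016 m and z of jar_b in the frame of cell_a between -0.005 and 0.006 m)) and contact force between the fingers and jar_a below 0.2 N and contact force between the fingers and jar_b below 0.2 N and linear speed of tray below 0.005 m/s); the arm keeps its last pose, push and grip.
It fails at once if the tray was driven past the notch by more than 9 mm (y of notch in the frame of ball_axis above 0.009 m).
It fails at once if the slim bottle was moved more than 30 mm (distance of bottle from where it was at the start of the episode above 0.03 m).
It fails at once if the wrench was moved more than 30 mm (distance of wrench from where it was at the start of the episode above 0.03 m).
It fails at once if the hammer was moved more than 30 mm (distance of hammer from where it was at the start of the episode above 0.03 m).
It fails at once if the sprocket was moved more than 30 mm (distance of sprocket from where it was at the start of the episode above 0.03 m).
It also fails if it takes over 72 s, if anything falls off the work surface, if the arm or the gripper's body presses on something with over 40 N, if the wrist force passes 120 N, or if a joint passes its speed limit or range.

## Working session

There is one attempt and no reset: what is moved stays moved. The work goes in short steps, Python scripts to look and compute and a tool call to move; the robot and the scene stay as the last step left them, time stands still between calls to the robot, and variables do not carry over. Pictures are saved under pics/ and viewed, and the job is handed in when it is done.

Besides the shell and the picture viewer there is one more tool, called after "Emit:" in YAML: its name, and indented under it one key for each argument. send_rows: Moves the arm, as the interface text tells. Its arguments: {"type":"object","properties":{"rows":{"type":"array"},"jaw":{"type":"number"}},"required":["rows"]}

```bash
mkdir -p pics
python3 - <<'E'
from workcell import arm, optics
import cv2,numpy as np
np.set_printoptions(precision=4,suppress=True)
for n in ["scene","top"]:
    im=optics.snapshot(n); np.save(f"pics/{n}0.npy",im)
    cv2.imwrite(f"pics/{n}0.png",cv2.resize(im[:,:,::-1],(800,600),interpolation=cv2.INTER_CUBIC))
    c=optics.get_calibration(n); print(n,c)
print(arm.get_state())
E
```

```text
scene {'intrinsics': array([[417.5477,   0.    , 260.7102],
       [  0.    , 417.5477, 186.3588],
       [  0.    ,   0.    ,   1.    ]]), 'extrinsics': array([[ 0.7613, -0.4076,  0.5043,  1.2594],
       [ 0.6483,  0.4705, -0.5985, -0.8154],
       [ 0.0067,  0.7826,  0.6225,  0.9591],
       [ 0.    ,  0.    ,  0.    ,  1.    ]])}
top {'intrinsics': array([[481.129 ,   0.    , 250.2131],
       [  0.    , 481.129 , 192.3222],
       [  0.    ,   0.    ,   1.    ]]), 'extrinsics': array([[ 0.0294,  0.987 , -0.1582,  0.3417],
       [-0.9995,  0.0266, -0.0193, -0.0144],
       [-0.0148,  0.1586,  0.9872,  1.418 ],
       [ 0.    ,  0.    ,  0.    ,  1.    ]])}
{'clock': 0.1, 'joints': array([-1.2114,  0.1311,  1.4892, -0.    ,  1.523 , -0.0854]), 'dq': array([-0.0005, -0.0003, -0.0037,  0.0012, -0.0011, -0.0003]), 'joint_efforts': array([  0.0016, -57.0953, -50.1938,  -0.0002,   0.0082,  -0.0001]), 'ee_pos': array([ 0.258 , -0.5411,  0.2443]), 'eef_rot': array([ 0.5983, -0.5976,  0.3779, -0.3769]), 'wrist_force': array([-0.2406,  0.012 , -0.0141]), 'moment': array([ 0.0145,  0.009 , -0.0502]), 'grip_width': 0.08532703414518718}
```

View pics/scene0.png

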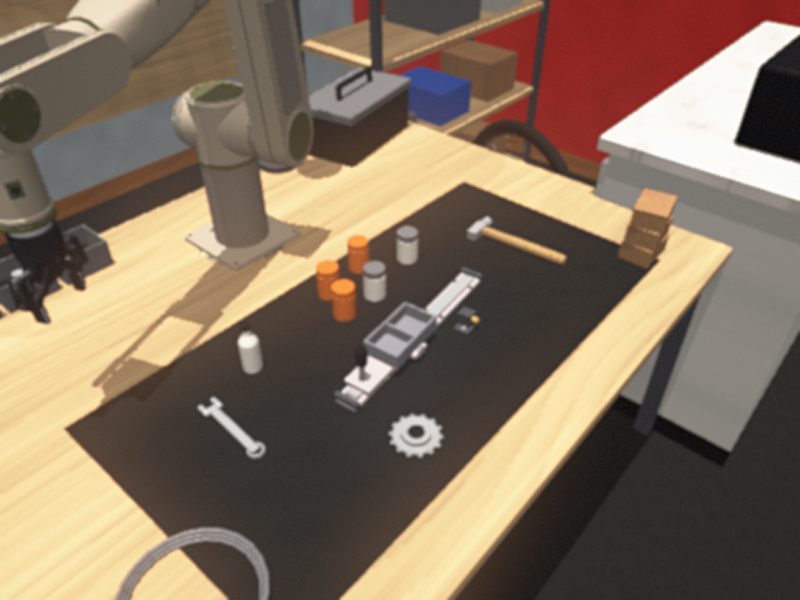

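View pics/top0.png

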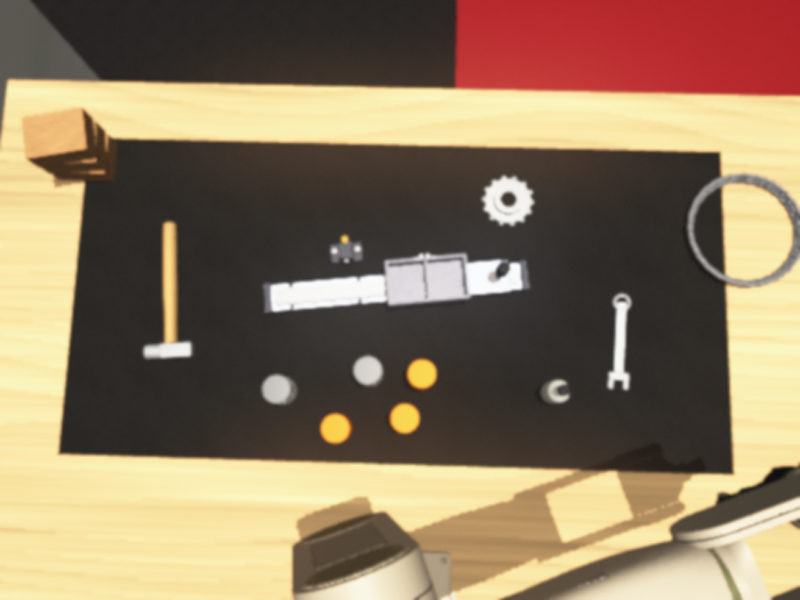

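Candidates in the top view (800-wide pixels): the grey-lidded jars are at (368,370) and (278,390). The orange look-alikes are at (422,374), (405,418) and (335,428), and the slim bottle is at (555,391). The two grey-lidded squat white ones match the description, so I'll confirm them in a crop.

Run:
```python
import cv2,numpy as np
t=np.load("pics/top0.npy")[:,:,::-1]; s=np.load("pics/scene0.npy")[:,:,::-1]
cv2.imwrite("pics/crop1.png",cv2.resize(t[140:290,150:350],None,fx=4,fy=4,interpolation=cv2.INTER_CUBIC))
cv2.imwrite("pics/crop2.png",cv2.resize(s[135:270,190:340],None,fx=4.4,fy=4.4,interpolation=cv2.INTER_CUBIC))
```

```text
(no output)
```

View pics/crop1.png

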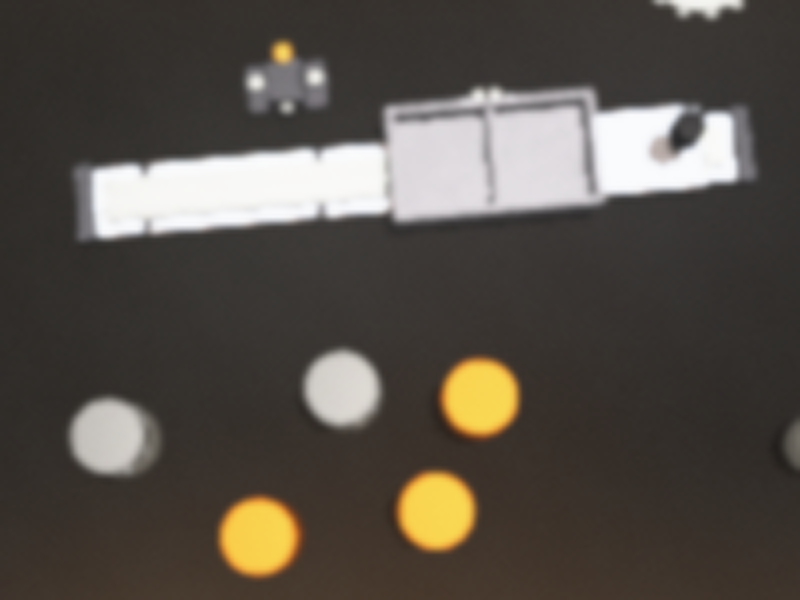

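View pics/crop2.png

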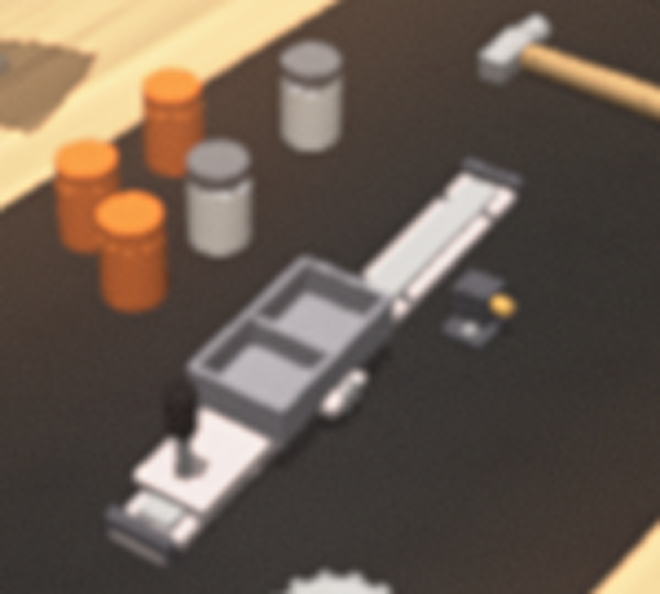

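Crop 1 shows the two grey-lidded jars at crop (342,388) and (108,437). They are white bodied in crop 2, so they are the targets. The ridges are at (487,93), the ball at (287,107) and the knob at (688,128). Next I'll measure positions.

```bash
cat > h.py <<'E'
import numpy as np,cv2
from workcell import optics,arm
np.set_printoptions(precision=4,suppress=True)
C={n:optics.get_calibration(n) for n in("top","scene")}
def ray(n,p):
    K,E=C[n]["intrinsics"],C[n]["extrinsics"]
    d=np.linalg.inv(K)@np.array([p[0],p[1],1.]); d=np.array([d[0],-d[1],-d[2]])
    return E[:3,3],E[:3,:3]@d
def cast(n,p,z):
    o,d=ray(n,p); return (o+d*(z-o[2])/d[2])[:2]
def proj(n,P):
    K,E=C[n]["intrinsics"],C[n]["extrinsics"]
    c=E[:3,:3].T@(np.asarray(P)-E[:3,3]); q=K@np.array([c[0],-c[1],-c[2]]); return q[:2]/q[2]
E
python3 - <<'E'
from h import *
t=np.load("pics/top0.npy"); hsv=cv2.cvtColor(t,cv2.COLOR_RGB2HSV)
g=cv2.cvtColor(t,cv2.COLOR_RGB2GRAY)
def blobs(mask,roi,mina=20):
    m=np.zeros_like(mask); x0,y0,x1,y1=roi; m[y0:y1,x0:x1]=mask[y0:y1,x0:x1]
    cs,_=cv2.findContours(m,cv2.RETR_EXTERNAL,cv2.CHAIN_APPROX_NONE)
    return [c for c in cs if cv2.contourArea(c)>mina]
# jars: lids
m=((g>120)&(hsv[...,1]<60)).astype(np.uint8)*255
for c in blobs(m,(160,215,260,270)):
    (u,v),r=cv2.minEnclosingCircle(c); M=cv2.moments(c); cen=(M['m10']/M['m00'],M['m01']/M['m00'])
    print("jar",(u,v),r,cen,cast("top",cen,.08))
# tray incl. rail
for lo in (100,):
  for name,mm in (("nonblack",(g>lo)),):
    for c in blobs(mm.astype(np.uint8)*255,(160,150,345,215),5):
        print(name,cv2.minAreaRect(c),cv2.boundingRect(c))
m=((hsv[...,1]>100)&(g>90)).astype(np.uint8)*255
for c in blobs(m,(200,140,240,170),3): print("orange spot",cv2.minAreaRect(c))
print(g[160:200,268:276:2].T)
for y in (165,172,180,190):print(y,g[y,240:340])
E
```

```text
jar (177.02197265625, 248.95054626464844) 9.84910774230957 (176.97948717948717, 248.63141025641025) [0.3926 0.2099]
jar (235.0, 237.0) 9.486932754516602 (235.11779935275078, 236.7715210355987) [0.4299 0.0499]
nonblack ((253.02276611328125, 178.92446899414062), (32.19843292236328, 168.75611877441406), 84.95755004882812) (169, 161, 170, 39)
nonblack ((221.0, 158.5), (17.0, 20.0), 90.0) (211, 150, 21, 18)
orange spot ((220.00001525878906, 152.5), (4.949747085571289, 4.949747085571289), 45.0)
[[ 58  77 130 183 210 212 182 129 130 178 208 217 218 219 218 218 219 219
  220 220 221 221 222 222 223 223 224 224 223 224 223 218 197 149  90  59
   51  54  57  56]
 [ 60  89 148 201 217 204 167 124 121 152 181 192 194 194 193 192 190 191
  190 193 200 210 215 217 217 219 220 222 221 219 218 215 192 137  81  55
   51  55  57  58]
 [ 62  91 143 186 201 196 177 173 186 194 193 189 184 182 182 180 177 173
  170 168 168 172 172 172 173 175 182 192 188 175 181 195 183 126  72  52
   50  55  57  58]
 [ 64  98 160 209 221 199 154 134 169 205 218 219 220 221 221 221 220 220
  219 218 217 214 212 212 211 2
[... 1006 characters left out ...]
 216 200 172 168 196 217 221
 221 221 222 223 223 224 223 222 223 223 223 222 222 222 221 221 220 218
 212 189 147 134 178 227 244 249 251 251 251 251 251 251 251 251 250 248
 242 231 217 206 210 222 229 237 246 250 251 250 250 247 243 244 245 245
 247 249 246 226 160 127 123 110  86  64]
190 [247 247 247 248 247 244 231 207 202 215 219 219 218 220 220 222 223 223
 223 223 222 223 222 221 222 222 223 223 223 222 218 201 181 188 211 219
 220 220 220 220 220 218 218 218 215 213 209 206 204 200 198 195 192 189
 186 185 183 174 165 153 131  99  71  59  57  56  56  55  56  56  56  56
  56  56  55  56  56  56  55  55  55  55  55  54  55  55  54  54  54  55
  54  54  53  53  53  53  53  53  53  53]
```

Run:
```python
import cv2,numpy as np
t=np.load("pics/top0.npy")[:,:,::-1]
cv2.imwrite("pics/crop3.png",cv2.resize(t[150:205,240:345],None,fx=7.5,fy=7.5,interpolation=cv2.INTER_CUBIC))
cv2.imwrite("pics/crop4.png",cv2.resize(t[140:205,160:260],None,fx=8,fy=8,interpolation=cv2.INTER_CUBIC))
```

```text
(no output)
```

View pics/crop3.png

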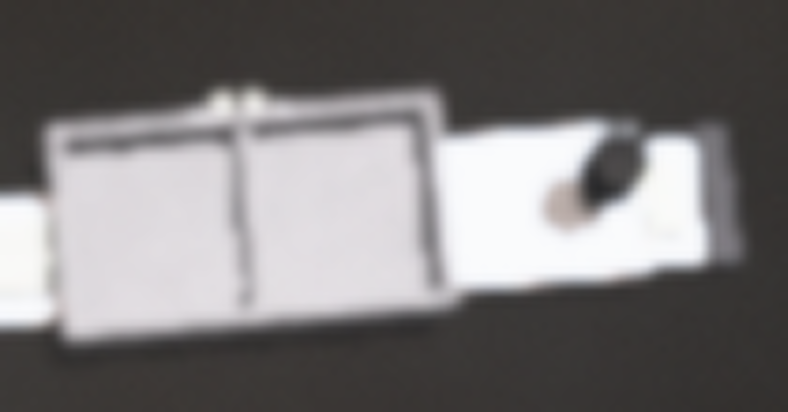

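View pics/crop4.png

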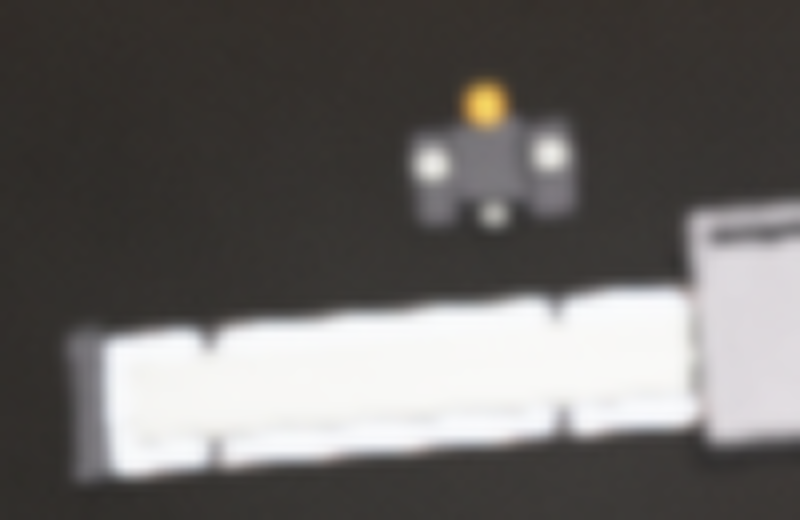

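Run:
```python
from h import *
f=lambda x,y,s,ox,oy:((x+.5)/s-.5+ox,(y+.5)/s-.5+oy)
A=lambda x,y:f(x,y,7.5,240,150); B=lambda x,y:f(x,y,8,160,140)
cor=np.array([cast("top",A(*p),.063) for p in [(45,122),(440,90),(458,298),(67,340)]])
print(cor); c=cor.mean(0); print("centre",c,[np.linalg.norm(cor[i]-cor[(i+1)%4]) for i in range(4)])
y=(cor[0]+cor[3]-cor[1]-cor[2]);y/=np.linalg.norm(y); 
# rail stops for yaw
L=cast("top",B(88,405),.022);R=cast("top",A(722,192),.022); d=(L-R);print("rail",L,R,np.linalg.norm(d),(L+R)/2)
yr=d/np.linalg.norm(d); print("y tray",y,"y rail",yr, "yaw",np.arctan2(-y[0],y[1]),np.arctan2(-yr[0],yr[1]))
x=np.array([yr[1],-yr[0]])
rc=(L+R)/2
print("tray centre in rail: x,y",(c-rc)@x,(c-rc)@yr)
ball=cast("top",B(493,213),.026); ridg=(cast("top",A(238,99),.026)); ridg2=cast("top",A(238,99),.04)
for n,p in(("ball",ball),("ridge26",ridg),("ridge40",ridg2),("screws",cast("top",B(490,158.5),.006)),("knobtop",cast("top",A(622,157),.11)),("stem",cast("top",A(570,205),.03))):
    print(n,p,"rail x,y",(p-rc)@x,(p-rc)@yr)
```

```text
[[ 0.6356  0.0277]
 [ 0.6521 -0.1235]
 [ 0.5714 -0.1314]
 [ 0.5512  0.0167]]
centre [ 0.6026 -0.0527] [np.float64(0.15207593887336202), np.float64(0.08112773205924496), np.float64(0.14949634628383715), np.float64(0.08511866531505174)]
rail [0.5654 0.2478] [ 0.6233 -0.238 ] 0.489281896088108 [0.5944 0.0049]
y tray [-0.1216  0.9926] y rail [-0.1185  0.993 ] yaw 0.12193841019408742 0.11877964102161481
tray centre in rail: x,y 0.0013330680324596482 -0.05810756609917611
ball [0.6407 0.1009] rail x,y 0.057365933366030554 0.08986373880977093
ridge26 [ 0.6549 -0.047 ] rail x,y 0.05394776676944234 -0.05870761791843383
ridge40 [ 0.6517 -0.0467] rail x,y 0.05085882595940717 -0.05800906576696086
screws [0.6659 0.1045] rail x,y 0.08280950557549537 0.09045472626529583
knobtop [ 0.6178 -0.1871] rail x,y 0.0005048782864661084 -0.19343374113320647
stem [ 0.615  -0.1775] rail x,y -0.0011286690755171554 -0.1835652322902004
```

```bash
cat >> h.py <<'E'
from scipy.spatial.transform import Rotation as Ro
def R0():
    q=arm.get_state()["eef_rot"]; return Ro.from_quat([q[1],q[2],q[3],q[0]]).as_matrix()
def plan(P,yaw=None):
    """P world TCP; yaw = angle of the jaw (tool x) axis from world +x, mod pi"""
    s=arm.get_state(); R=R0(); d=R.T@(np.array(P)-s["ee_pos"])*100
    sp=None
    if yaw is not None:
        a=np.arctan2(R[1,0],R[0,0]); e=(yaw-a+np.pi/2)%np.pi-np.pi/2
        sp=e*np.sign(R[2,1])   # turn about tool y; y down => negative
    print("shift cm",d,"spin",sp,"rows>=",np.linalg.norm(d)/4.17, (abs(sp)/.125 if sp is not None else 0))
def st():
    s=arm.get_state(); R=R0(); print("t",s["clock"],"p",s["ee_pos"],"F",s["wrist_force"],"w",s["grip_width"],"jawyaw",np.arctan2(R[1,0],R[0,0]),"tilt",R[:,1],"q",s["joints"])
E
python3 - <<'E'
from h import *
st(); print(R0()); plan((.43,.05,.18),.0)
E
```

```text
t 0.1 p [ 0.258  -0.5411  0.2443] F [-0.2406  0.012  -0.0141] w 0.08532703414518718 jawyaw -1.1260020982432613 tilt [-0.0006  0.0016 -1.    ] q [-1.2114  0.1311  1.4892 -0.      1.523  -0.0854]
[[ 0.4303 -0.0006  0.9027]
 [-0.9027  0.0016  0.4303]
 [-0.0017 -1.      0.0001]]
shift cm [-45.9523   6.5164  40.9583] spin -1.1260020982432613 rows>= 14.84422496794169 9.00801678594609
```

Emit:
send_rows:
  rows:
    - [-46,5,41,-1.246]
    - [-46,5,41,-1.246]
    - [-46,5,41,-1.246]
    - [-46,5,41,-1.246]
    - [-46,5,41,-1.246]
    - [-46,5,41,-1.246]
    - [-46,5,41,-1.246]
    - [-46,5,41,-1.246]
  jaw: -1

```text
clock: 0.77
ee_pos: [0.3508, -0.2206, 0.2178]
eef_rot: [0.706, -0.706, 0.043, -0.042]
wrist_force: [0.6, 0.2, -0.4]
grip_width: 0.085
```

Run:
```python
from h import *
st(); plan((.43,.05,.18),.12)
```

```text
t 0.7667 p [ 0.3508 -0.2206  0.2178] F [ 0.6028  0.2072 -0.3644] w 0.08502562951297848 jawyaw -0.12034326299713313 tilt [-0.0001  0.0002 -1.    ] q [-0.6853 -0.3827  2.0084  0.0001  1.5161 -0.565 ]
shift cm [ 4.61    3.7848 27.8164] spin -0.24034326299713316 rows>= 6.822235168843605 1.9227461039770652
```

Emit:
send_rows:
  rows:
    - [4.6,3.8,27.8,-0.24]
    - [4.6,3.8,27.8,-0.24]
    - [4.6,3.8,27.8,-0.24]
    - [4.6,3.8,27.8,-0.24]
    - [4.6,3.8,27.8,-0.24]
    - [4.6,3.8,27.8,-0.24]
    - [4.6,3.8,27.8,-0.24]
    - [4.6,3.8,27.8,-0.24]

```text
clock: 1.43
ee_pos: [0.4315, 0.0528, 0.1791]
eef_rot: [0.707, -0.705, -0.042, 0.043]
wrist_force: [0.3, -1.3, -0.3]
grip_width: 0.0854
```

Run:
```python
from h import *
st(); plan((.43,.05,.16),.12)
im=optics.snapshot("scene"); cv2.imwrite("pics/s1.png",cv2.resize(im[110:260,170:350,::-1],None,fx=4,fy=4,interpolation=cv2.INTER_CUBIC))
```

```text
t 1.4333 p [0.4315 0.0528 0.1791] F [ 0.3227 -1.3035 -0.3249] w 0.08536066342800495 jawyaw 0.11910298677171827 tilt [-0.0013  0.0024 -1.    ] q [ 0.0017 -0.2926  2.0097  0.0024  1.4258 -0.1177]
shift cm [-0.178   1.9075 -0.2629] spin -0.0008970132282817289 rows>= 0.4637344457254487 0.007176105826253831
```

View pics/s1.png

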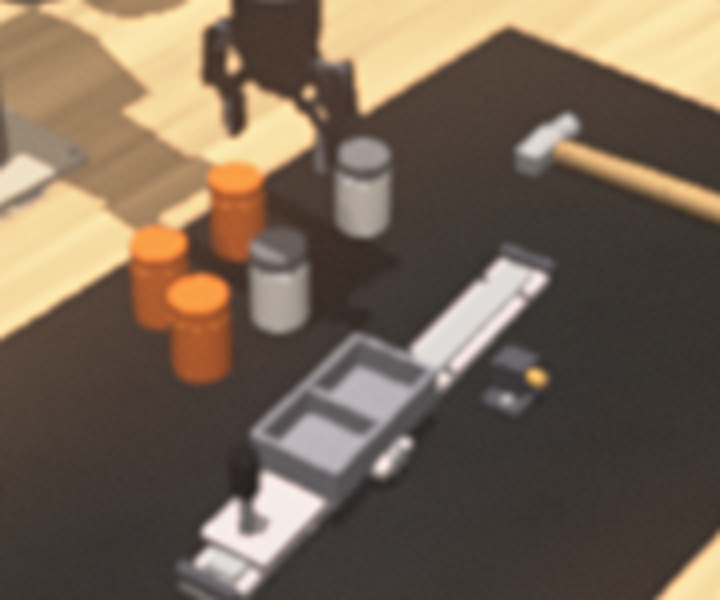

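Run:
```python
from h import *
f=lambda x,y,s,ox,oy:((x+.5)/s-.5+ox,(y+.5)/s-.5+oy)
B=lambda x,y:f(x,y,4.4,190,135)
print(cast("scene",B(219,162),.08),cast("scene",B(311,62),.08),cast("scene",B(180,385),.11))
st(); plan((.43,.05,.052),.12)
```

```text
[0.4352 0.0451] [0.3964 0.2045] [ 0.614  -0.1861]
t 1.4833 p [0.4311 0.0504 0.1793] F [-0.448  -0.8312 -0.1904] w 0.0856167171483179 jawyaw 0.11936703452726778 tilt [-0.0019  0.0006 -1.    ] q [-0.0024 -0.294   2.0103  0.0006  1.4271 -0.1219]
shift cm [-0.0924 12.7351 -0.0328] spin -0.0006329654727321721 rows>= 3.0540820553024806 0.005063723781857377
```

Emit:
send_rows:
  rows:
    - [0,3,0,0]
    - [0,6,0,0]
    - [0,9,0,0]
    - [0,11,0,0]
    - [0,12.5,0,0]
    - [0,12.7,0,0]
    - [0,12.7,0,0]

```text
clock: 2.07
ee_pos: [0.4304, 0.0466, 0.0524]
eef_rot: [-0.706, 0.706, 0.039, -0.041]
wrist_force: [0.2, 0.4, 1.1]
grip_width: 0.0856
```

Emit:
send_rows:
  rows:
    - [0,0,0,0]
    - [0,0,0,0]
    - [0,0,0,0]
    - [0,0,0,0]
    - [0,0,0,0]
    - [0,0,0,0]
    - [0,0,0,0]
    - [0,0,0,0]
  jaw: 1

```text
clock: 2.73
ee_pos: [0.4329, 0.0472, 0.0552]
eef_rot: [-0.706, 0.706, 0.041, -0.039]
wrist_force: [-2.2, -0.8, 7.7]
grip_width: 0.0502
```

Run:
```python
from h import *
st(); plan((.598,-.0165,.17),.12)
im=optics.snapshot("scene"); cv2.imwrite("pics/s2.png",cv2.resize(im[110:260,170:350,::-1],None,fx=4,fy=4,interpolation=cv2.INTER_CUBIC))
```

```text
t 2.7333 p [0.4329 0.0472 0.0552] F [-2.2058 -0.8482  7.7346] w 0.05019320205074924 jawyaw 0.11409893858575793 tilt [ 0.0027 -0.0004 -1.    ] q [-0.0089 -0.139   2.1209 -0.0004  1.157  -0.1228]
shift cm [ 15.7071 -11.4322  -8.219 ] spin -0.00590106141424207 rows>= 5.058534325688404 0.04720849131393656
```

View pics/s2.png

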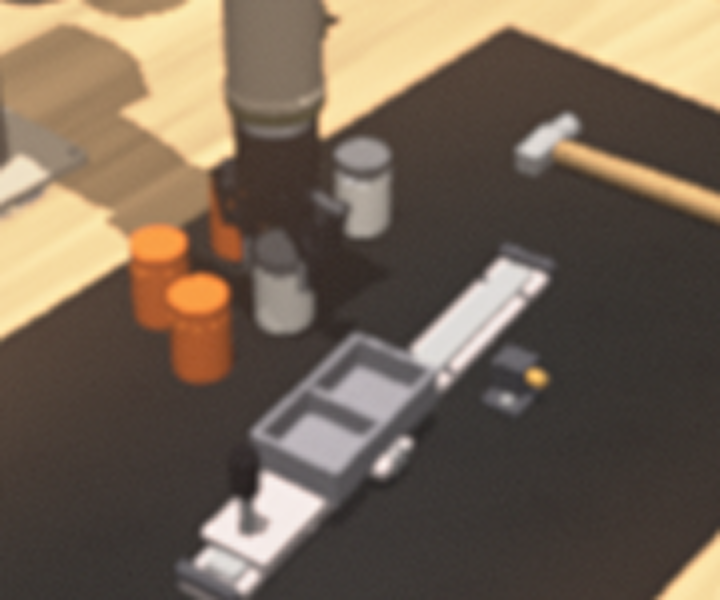

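Emit:
send_rows:
  rows:
    - [0,-3,0,0]
    - [0,-6,0,0]
    - [0,-9,0,0]
    - [3,-11.5,-1.6,0]
    - [7,-12,-3.5,0]
    - [11,-12,-5.8,0]
    - [15,-12,-8,0]
    - [15.7,-12,-8.2,0]

```text
clock: 3.45
ee_pos: [0.6006, -0.0185, 0.174]
eef_rot: [-0.706, 0.706, 0.041, -0.039]
wrist_force: [0.6, -0.1, -3.2]
grip_width: 0.0498
```

Emit:
send_rows:
  rows:
    - [0,0,0,0]
    - [0,0,0,0]
    - [0,0,0,0]

```text
clock: 3.7
ee_pos: [0.5963, -0.016, 0.1731]
eef_rot: [0.706, -0.706, -0.04, 0.041]
wrist_force: [0.3, 0.9, -2.2]
grip_width: 0.0499
```

Run:
```python
from h import *
st(); plan((.598,-.0165,.13),.12)
im=optics.snapshot("scene"); cv2.imwrite("pics/s3.png",cv2.resize(im[130:230,210:330,::-1],None,fx=6,fy=6,interpolation=cv2.INTER_CUBIC))
```

```text
t 3.7 p [ 0.5963 -0.016   0.1731] F [ 0.3186  0.9149 -2.1889] w 0.049904472932889674 jawyaw 0.11404738238271493 tilt [-0.001   0.0002 -1.    ] q [-0.1128  0.1654  1.5827  0.0001  1.3946 -0.2269]
shift cm [ 0.171   4.3133 -0.0737] spin -0.00595261761728505 rows>= 1.0353242911162572 0.0476209409382804
```

View pics/s3.png

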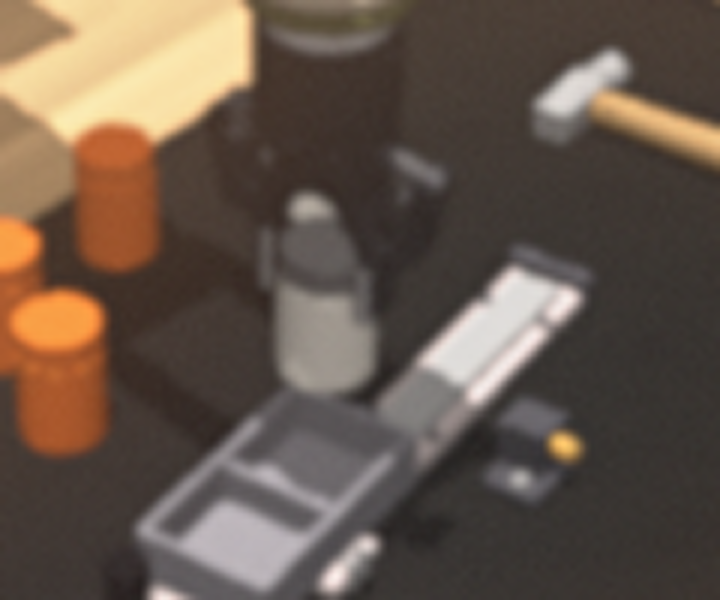

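Run:
```python
from h import *
th=np.linspace(0,2*np.pi,73)
for off in (0,.003):
    P=[proj("scene",(.5963+.026*np.cos(a)+0.12*-off,-.016+.026*np.sin(a)+off,.118)) for a in th]; P=(np.array(P)-[210,130]+.5)*6-.5
    print(P[:,0].min(),P[:,0].max(),P[:,1].max())
f=lambda x,y,s,ox,oy:((x+.5)/s-.5+ox,(y+.5)/s-.5+oy)
B=lambda x,y:f(x,y,4.4,190,135)
c=np.array([cast("scene",B(*p),.063) for p in[(188,370),(310,258),(393,297),(281,411)]]);print(c,c.mean(0))
```

```text
272.79714498434817 370.27569109645776 393.99245393793103
275.97503289451714 373.30976421121704 390.95031954722964
[[ 0.5719 -0.1363]
 [ 0.5561  0.0163]
 [ 0.6329  0.022 ]
 [ 0.6496 -0.1244]] [ 0.6026 -0.0556]
```

Emit:
send_rows:
  rows:
    - [0.1,2,-0.2,0]
    - [0.1,4,-0.2,0]
    - [0.1,5.5,-0.2,0]
    - [0.1,6.5,-0.2,0]
    - [0.1,7.3,-0.2,0]
    - [0.1,7.8,-0.2,0]
    - [0.1,7.8,-0.2,0]

```text
clock: 4.33
ee_pos: [0.5975, -0.0178, 0.0947]
eef_rot: [0.706, -0.706, -0.04, 0.041]
wrist_force: [-0.3, 0.7, -3.4]
grip_width: 0.0499
```

Run:
```python
from h import *
st(); plan((.597,-.0185,.088),.12)
im=optics.snapshot("scene"); cv2.imwrite("pics/s4.png",cv2.resize(im[130:230,210:330,::-1],None,fx=6,fy=6,interpolation=cv2.INTER_CUBIC))
```

```text
t 4.3333 p [ 0.5975 -0.0178  0.0947] F [-0.3269  0.7359 -3.4002] w 0.04989363892358157 jawyaw 0.11430613405272816 tilt [-0.001   0.0001 -1.    ] q [-0.1156  0.244   1.6433  0.      1.2554 -0.2299]
shift cm [-0.0541  0.6696 -0.0621] spin -0.005693865947271837 rows>= 0.16178779841529908 0.045550927578174694
```

View pics/s4.png

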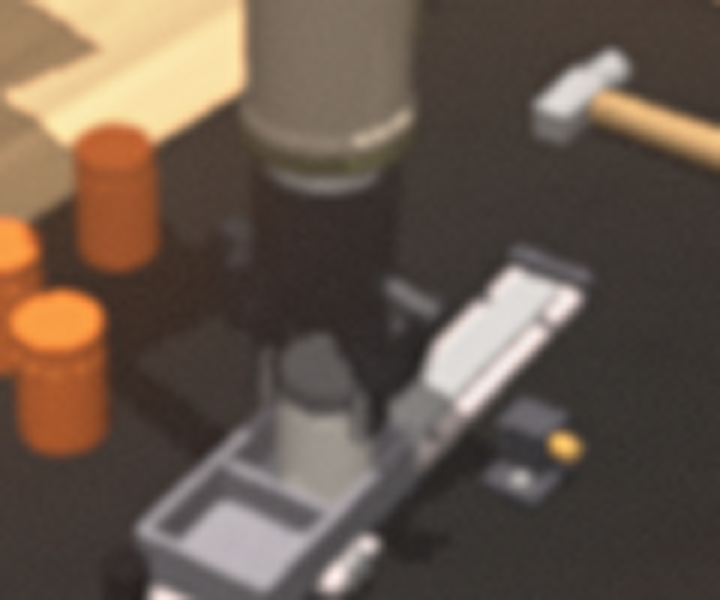

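The jar is inside the far cell, with its body at (325,430) behind the divider and clear of the walls. I'll lower it the last few millimetres and release.

Emit:
send_rows:
  rows:
    - [0,0.2,0,0]
    - [0,0.4,0,0]
    - [0,0.6,0,0]
    - [0,0.7,0,0]
    - [0,0.7,0,0]
    - [0,0.7,0,0]

```text
clock: 4.88
ee_pos: [0.5982, -0.0181, 0.0884]
eef_rot: [0.706, -0.706, -0.04, 0.04]
wrist_force: [-0.7, -0.6, -2.7]
grip_width: 0.0501
```

Run:
```python
from h import *
st()
```

```text
t 4.8833 p [ 0.5982 -0.0181  0.0884] F [-0.7103 -0.5503 -2.7173] w 0.050131854256794145 jawyaw 0.11397193369853352 tilt [ 0.  0. -1.] q [-0.1159  0.2521  1.6462  0.      1.2433 -0.2299]
```

Emit:
send_rows:
  rows:
    - [0,0.1,0,0]
    - [0,0.2,0,0]
    - [0,0.3,0,0]
    - [0,0.3,0,0]

```text
clock: 5.22
ee_pos: [0.5985, -0.0183, 0.0881]
eef_rot: [-0.706, 0.706, 0.041, -0.04]
wrist_force: [-12.0, 0.0, 18.5]
grip_width: 0.0501
```

Emit:
send_rows:
  rows:
    - [0,-0.2,0,0]
    - [0,-0.2,0,0]
    - [0,-0.2,0,0]

```text
clock: 5.47
ee_pos: [0.5987, -0.0181, 0.0882]
eef_rot: [-0.706, 0.706, 0.041, -0.04]
wrist_force: [-1.7, -1.0, 6.2]
grip_width: 0.0499
```

Emit:
send_rows:
  rows:
    - [0,0,0,0]
    - [0,0,0,0]
    - [0,0,0,0]
    - [0,0,0,0]
    - [0,0,0,0]
    - [0,0,0,0]
    - [0,0,0,0]
    - [0,0,0,0]
  jaw: -1

```text
clock: 6.13
ee_pos: [0.5981, -0.0181, 0.0873]
eef_rot: [0.706, -0.706, -0.04, 0.04]
wrist_force: [-0.3, 0.2, -0.4]
grip_width: 0.0858
```

Emit:
send_rows:
  rows:
    - [0,-2,0,0]
    - [0,-5,0,0]
    - [0,-8,0,0]
    - [0,-10,0,0]
    - [0,-10,0,0]

```text
clock: 6.55
ee_pos: [0.6012, -0.0184, 0.1938]
eef_rot: [-0.705, 0.707, 0.044, -0.037]
wrist_force: [1.0, -0.6, 0.9]
grip_width: 0.0854
```

Run:
```python
from h import *
st(); plan((.394,.208,.18),.12)
```

```text
t 6.55 p [ 0.6012 -0.0184  0.1938] F [ 0.999  -0.6015  0.9163] w 0.08542115926207564 jawyaw 0.11404279962323019 tilt [ 0.0093 -0.0011 -1.    ] q [-0.1158  0.1541  1.5567  0.      1.4214 -0.2298]
shift cm [-18.0233   1.1624  24.8526] spin -0.005957200376769833 rows>= 7.367378084561527 0.04765760301415867
```

Emit:
send_rows:
  rows:
    - [-18,0.5,24.9,0]
    - [-18,0.5,24.9,0]
    - [-18,0.5,24.9,0]
    - [-18,0.5,24.9,0]
    - [-18,0.5,24.9,0]
    - [-18,0.5,24.9,0]
    - [-18,0.5,24.9,0]
    - [-18,0.5,24.9,0]

```text
clock: 7.22
ee_pos: [0.3875, 0.2115, 0.1816]
eef_rot: [0.706, -0.706, -0.04, 0.042]
wrist_force: [0.6, -0.2, 1.0]
grip_width: 0.0855
```

Emit:
send_rows:
  rows:
    - [0,0,0,0]
    - [0,0,0,0]
    - [0,0,0,0]
    - [0,0,0,0]

```text
clock: 7.55
ee_pos: [0.3917, 0.208, 0.1822]
eef_rot: [-0.706, 0.706, 0.04, -0.04]
wrist_force: [0.5, -0.5, 0.6]
grip_width: 0.0854
```

Run:
```python
from h import *
st(); plan((.394,.208,.053),.12)
im=optics.snapshot("top"); cv2.imwrite("pics/t5.png",cv2.resize(im[140:290,150:350,::-1],None,fx=4,fy=4,interpolation=cv2.INTER_CUBIC))
st(); plan((.394,.208,.053),.12)
im=optics.snapshot("scene"); cv2.imwrite("pics/s5.png",cv2.resize(im[110:260,170:350,::-1],None,fx=4,fy=4,interpolation=cv2.INTER_CUBIC))
```

```text
t 7.55 p [0.3917 0.208  0.1822] F [ 0.4915 -0.456   0.5529] w 0.08538312976057014 jawyaw 0.11270835874088207 tilt [ 0.0001 -0.0003 -1.    ] q [ 0.3728 -0.269   1.9848 -0.0004  1.4259  0.2601]
shift cm [ 0.2254 12.9235 -0.0232] spin -0.007291641259117965 rows>= 3.0996360825878067 0.05833313007294372
t 7.6 p [0.3917 0.208  0.1822] F [-1.2856 -0.9062 -0.3095] w 0.08537800591469563 jawyaw 0.11234629625630914 tilt [-0.0001 -0.0003 -1.    ] q [ 0.3726 -0.269   1.9847 -0.0002  1.426   0.2602]
shift cm [ 0.2274 12.923  -0.019 ] spin -0.007653703743690787 rows>= 3.0995165151203876 0.0612296299495263
```

View pics/t5.png

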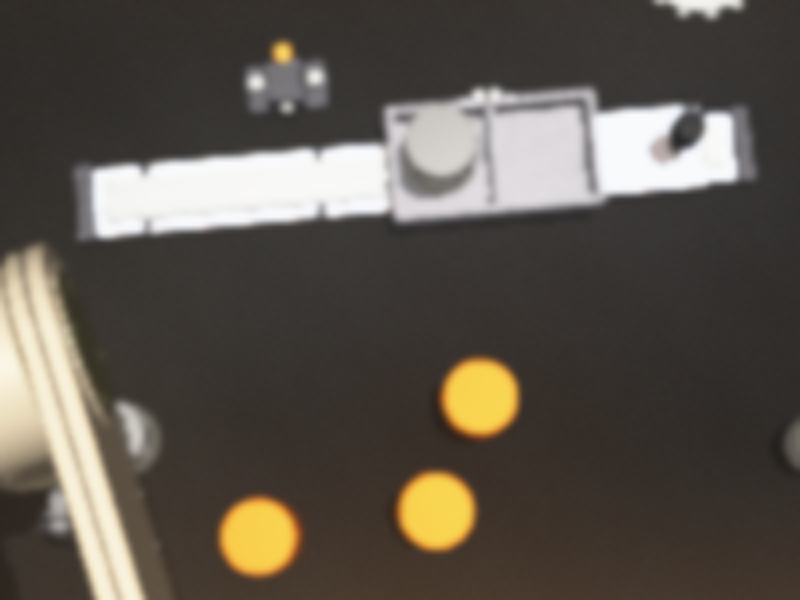

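View pics/s5.png

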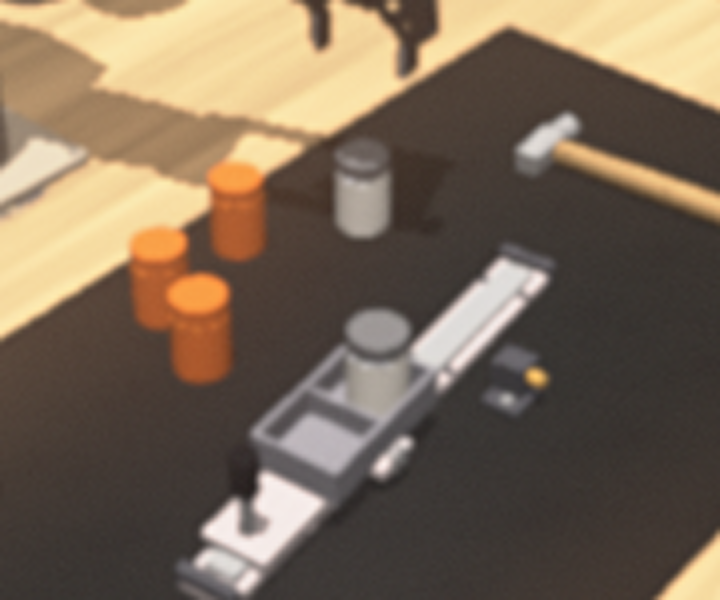

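Jar 1 stands in the far cell: the lid is at top crop (440,140) and the tray has not moved. I'll go down onto jar 2.

Emit:
send_rows:
  rows:
    - [0.1,3,0,0]
    - [0.2,6,0,0]
    - [0.2,9,0,0]
    - [0.2,11,0,0]
    - [0.2,12.6,0,0]
    - [0.2,12.9,0,0]
    - [0.2,12.9,0,0]

```text
clock: 8.23
ee_pos: [0.3922, 0.2081, 0.0521]
eef_rot: [-0.706, 0.706, 0.039, -0.041]
wrist_force: [0.1, 0.6, 0.7]
grip_width: 0.0854
```

Emit:
send_rows:
  rows:
    - [0,0,0,0]
    - [0,0,0,0]
    - [0,0,0,0]
    - [0,0,0,0]
    - [0,0,0,0]
    - [0,0,0,0]
    - [0,0,0,0]
    - [0,0,0,0]
  jaw: 1

```text
clock: 8.9
ee_pos: [0.3943, 0.2096, 0.0551]
eef_rot: [0.706, -0.706, -0.041, 0.039]
wrist_force: [-0.8, -1.0, 6.5]
grip_width: 0.05
```

Run:
```python
from h import *
f=lambda x,y,s,ox,oy:((x+.5)/s-.5+ox,(y+.5)/s-.5+oy)
print("jar in b",cast("top",f(440,140,4,150,140),.113),cast("scene",f(379,331,4,170,110),.113))
st(); plan((.606,-.09,.18),.12)
```

```text
jar in b [ 0.601  -0.0135] [ 0.6029 -0.0177]
t 8.9 p [0.3943 0.2096 0.0551] F [-0.8231 -0.9599  6.5405] w 0.04996522294763404 jawyaw 0.11416038923098074 tilt [ 0.003   0.0011 -1.    ] q [ 0.3737 -0.1065  2.0917 -0.0001  1.1532  0.2596]
shift cm [ 17.6552 -12.4609 -32.1672] spin -0.005839610769019288 rows>= 9.293027059684018 0.0467168861521543
```

Emit:
send_rows:
  rows:
    - [0,-4,0,0]
    - [0,-8,0,0]
    - [0,-12,0,0]
    - [0,-13.5,0,0]
    - [2,-13.8,-3.6,0]
    - [4,-13.8,-7.2,0]
    - [6,-13.8,-10.8,0]
    - [8,-13.8,-14.4,0]

```text
clock: 9.57
ee_pos: [0.4897, 0.0738, 0.1922]
eef_rot: [-0.706, 0.706, 0.041, -0.04]
wrist_force: [0.3, 0.1, -2.0]
grip_width: 0.0501
```

Run:
```python
from h import *
st(); plan((.606,-.09,.19),.12)
```

```text
t 9.5667 p [0.4897 0.0738 0.1922] F [ 0.2722  0.1087 -2.035 ] w 0.050111319145309946 jawyaw 0.11531927298335129 tilt [ 0.0017  0.0001 -1.    ] q [ 0.046  -0.1265  1.843  -0.      1.4235 -0.0693]
shift cm [  9.6649   0.2365 -17.6083] spin -0.004680727016648678 rows>= 4.817219397020363 0.037445816133189425
```

Emit:
send_rows:
  rows:
    - [2,0.2,-3.6,0]
    - [4,0.2,-7.2,0]
    - [6,0.2,-10.8,0]
    - [8,0.2,-14.4,0]
    - [9.5,0.2,-17.4,0]
    - [9.6,0.2,-17.5,0]
    - [9.6,0.2,-17.5,0]
    - [9.6,0.2,-17.5,0]

```text
clock: 10.23
ee_pos: [0.6037, -0.0876, 0.189]
eef_rot: [0.706, -0.706, -0.04, 0.04]
wrist_force: [-0.5, 0.1, -2.1]
grip_width: 0.0499
```

Run:
```python
from h import *
im=optics.snapshot("scene"); cv2.imwrite("pics/s6.png",cv2.resize(im[130:230,190:310,::-1],None,fx=6,fy=6,interpolation=cv2.INTER_CUBIC))
st(); plan((.606,-.09,.1),.12)
s=arm.get_state()["ee_pos"]
th=np.linspace(0,2*np.pi,73)
P=[proj("scene",(s[0]+.026*np.cos(a),s[1]+.026*np.sin(a),s[2]-.055)) for a in th]; P=(np.array(P)-[190,130]+.5)*6-.5
print(P[:,0].min(),P[:,0].max(),P[:,1].max())
```

```text
t 10.2833 p [ 0.6036 -0.087   0.1892] F [-0.3788 -0.9417 -2.6951] w 0.050381376787464086 jawyaw 0.11446734152047466 tilt [-0.0007  0.0006 -1.    ] q [-0.2274  0.1885  1.5268  0.0004  1.4271 -0.3419]
shift cm [ 0.2131  8.9188 -0.3345] spin -0.005532658479525221 rows>= 2.140908738227133 0.04426126783620177
312.2950480962754 414.0495163914369 443.4710891062627
```

View pics/s6.png

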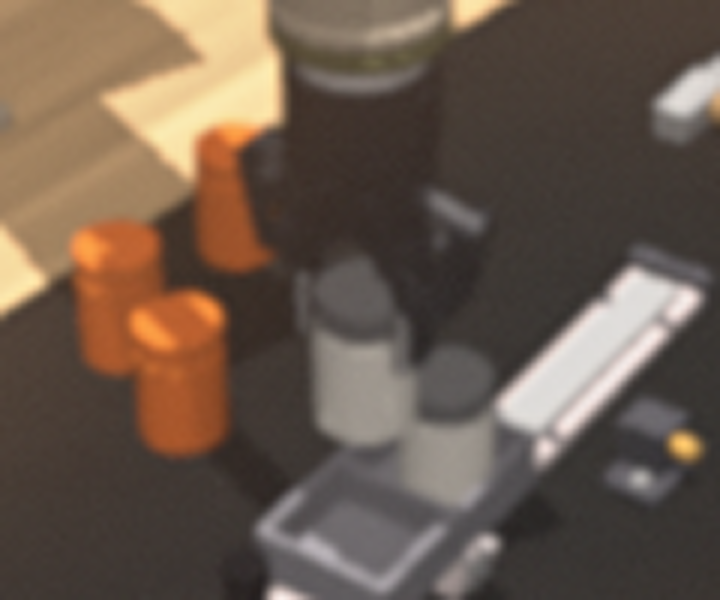

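Emit:
send_rows:
  rows:
    - [0.1,0,-0.4,0]
    - [0.1,2,-0.4,0]
    - [0.1,4,-0.4,0]
    - [0.1,6,-0.4,0]
    - [0.1,7.5,-0.4,0]
    - [0.1,8.5,-0.4,0]
    - [0.1,9.2,-0.4,0]
    - [0.1,9.2,-0.4,0]

```text
clock: 10.95
ee_pos: [0.6046, -0.091, 0.096]
eef_rot: [0.706, -0.706, -0.04, 0.041]
wrist_force: [-0.7, 0.4, -2.5]
grip_width: 0.05
```

Run:
```python
from h import *
im=optics.snapshot("scene"); cv2.imwrite("pics/s7.png",cv2.resize(im[130:230,190:310,::-1],None,fx=6,fy=6,interpolation=cv2.INTER_CUBIC))
st(); plan((.605,-.0905,.088),.12)
```

```text
t 11.0 p [ 0.6053 -0.0913  0.0972] F [-0.035   0.423  -1.8657] w 0.05000025033534902 jawyaw 0.11463584387149343 tilt [-0.0006  0.0001 -1.    ] q [-0.2334  0.2769  1.5992 -0.      1.2661 -0.348 ]
shift cm [-0.0185  0.9221  0.0775] spin -0.005364156128506492 rows>= 0.22195201549298113 0.042913249028051936
```

View pics/s7.png

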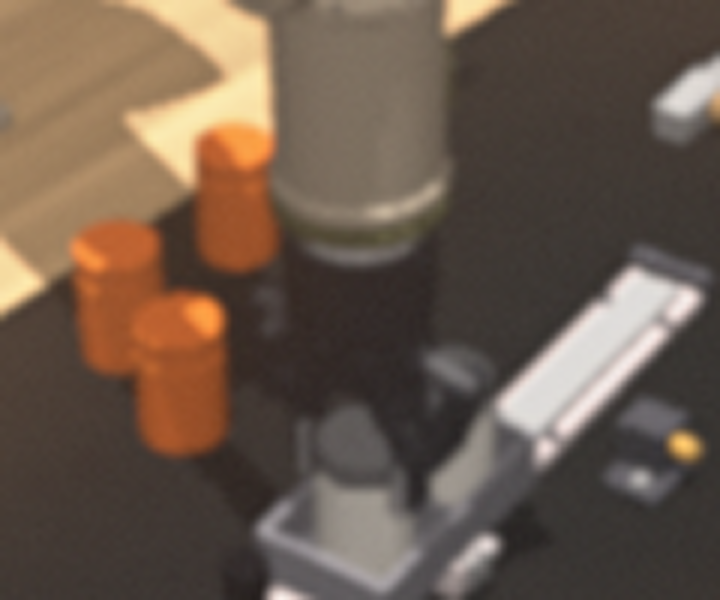

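The jar is in the near cell at about (360,500), clear of the walls. I'll lower it until contact.

Emit:
send_rows:
  rows:
    - [0,0.3,0,0]
    - [0,0.6,0,0]
    - [0,0.9,0,0]
    - [0,1.0,0,0]
    - [0,1.0,0,0]
    - [0,1.0,0,0]

```text
clock: 11.5
ee_pos: [0.606, -0.0919, 0.0881]
eef_rot: [-0.706, 0.706, 0.041, -0.04]
wrist_force: [-1.4, 0.2, 3.4]
grip_width: 0.0498
```

Contact is at +3.4 N, so I'll release and rise.

Emit:
send_rows:
  rows:
    - [0,0,0,0]
    - [0,0,0,0]
    - [0,0,0,0]
    - [0,0,0,0]
    - [0,0,0,0]
    - [0,0,0,0]
    - [0,0,0,0]
    - [0,0,0,0]
  jaw: -1

```text
clock: 12.17
ee_pos: [0.6055, -0.0917, 0.0873]
eef_rot: [-0.706, 0.706, 0.04, -0.04]
wrist_force: [-1.1, -0.0, -0.6]
grip_width: 0.0856
```

Emit:
send_rows:
  rows:
    - [0,-2,0,0]
    - [0,-5,0,0]
    - [0,-8,0,0]
    - [0,-10,0,0]
    - [0,-10,-4,0]
    - [0,-10,-8,0]
    - [0,-10,-12,0]
    - [0,-10,-16,0]

```text
clock: 12.83
ee_pos: [0.6239, -0.2521, 0.1878]
eef_rot: [-0.706, 0.706, 0.041, -0.04]
wrist_force: [0.3, 0.8, 0.2]
grip_width: 0.0855
```

Run:
```python
from h import *
im=optics.snapshot("scene"); cv2.imwrite("pics/s8.png",cv2.resize(im[130:260,190:340,::-1],None,fx=5,fy=4.5,interpolation=cv2.INTER_CUBIC))
im=optics.snapshot("top");np.save("pics/t8.npy",im); cv2.imwrite("pics/t8.png",cv2.resize(im[150:205,240:345,::-1],None,fx=7.5,fy=7.5,interpolation=cv2.INTER_CUBIC))
st(); plan((.617,-.187,.16),.12+np.pi/2)
```

```text
t 12.9333 p [ 0.6231 -0.2569  0.1869] F [ 0.1887  0.0233 -0.7556] w 0.08507475097145387 jawyaw 0.1087925512279574 tilt [-0.0002 -0.0022 -1.    ] q [-0.466   0.3581  1.3302 -0.0021  1.4525 -0.5745]
shift cm [0.1572 2.6784 7.0156] spin 1.5595888780228542 rows>= 1.8012269494326407 12.476711024182833
```

View pics/s8.png

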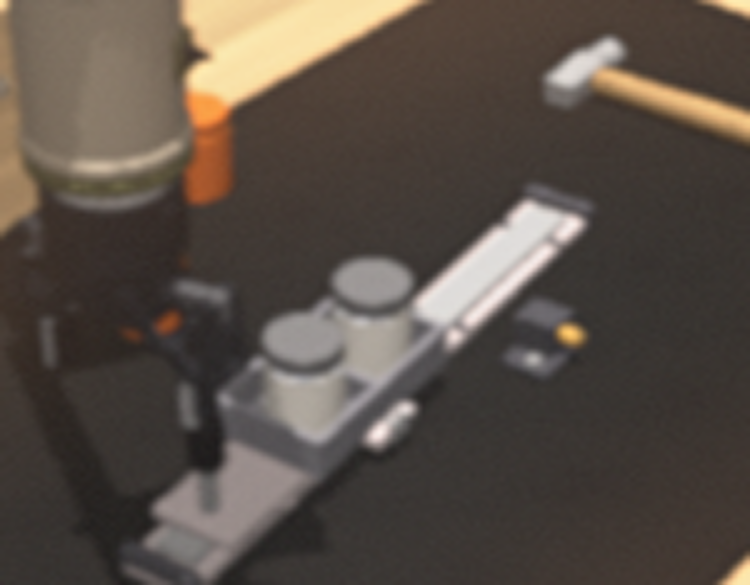

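View pics/t8.png

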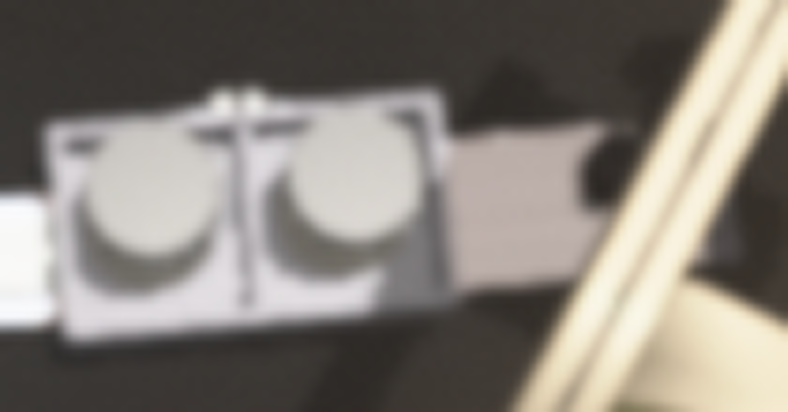

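Run:
```python
from h import *
f=lambda x,y,s,ox,oy:((x+.5)/s-.5+ox,(y+.5)/s-.5+oy)
A=lambda x,y:f(x,y,7.5,240,150)
c=np.array([.602,-.053]);y=np.array([-.12,.993]);x=np.array([.993,.12])
for p in[(150,190),(355,175)]:
    w=cast("top",A(*p),.113);print(w,"tray x,y mm",(w-c)@x*1e3,(w-c)@y*1e3,"want 0, +-36")
```

```text
[ 0.6002 -0.0134] tray x,y mm 2.944939891671129 39.58406662546668 want 0, +-36
[ 0.6078 -0.0887] tray x,y mm 1.475076072368965 -36.11809445156277 want 0, +-36
```

Emit:
send_rows:
  rows:
    - [0,0,3,1.56]
    - [0,0,5,1.56]
    - [0,0,7,1.56]
    - [0,0,7,1.56]
    - [0,0,7,1.56]
    - [0,0,7,1.56]
    - [0,0,7,1.56]
    - [0,0,7,1.56]

```text
clock: 13.6
ee_pos: [0.6157, -0.1805, 0.1873]
eef_rot: [0.638, -0.638, 0.305, -0.305]
wrist_force: [0.4, -0.6, 0.0]
grip_width: 0.0852
```

Run:
```python
from h import *
st(); plan((.6165,-.187,.16),.12+np.pi/2)
```

```text
t 13.6 p [ 0.6157 -0.1805  0.1873] F [ 0.3687 -0.6365  0.0221] w 0.08515712235274589 jawyaw -0.8917475315847132 tilt [-0.0001  0.0002 -1.    ] q [-0.3651  0.2731  1.4325  0.0002  1.4362  0.5266]
shift cm [ 0.5542  2.7299 -0.3502] spin 0.5590487952101828 rows>= 0.6732679311069206 4.472390361681462
```

Emit:
send_rows:
  rows:
    - [0.5,2.7,-0.3,0.56]
    - [0.5,2.7,-0.3,0.56]
    - [0.5,2.7,-0.3,0.56]
    - [0.5,2.7,-0.3,0.56]
    - [0.5,2.7,-0.3,0.56]
    - [0.5,2.7,-0.3,0.56]
    - [0.5,2.7,-0.3,0.56]
    - [0.5,2.7,-0.3,0.56]

```text
clock: 14.27
ee_pos: [0.6166, -0.1866, 0.1604]
eef_rot: [0.531, -0.531, 0.467, -0.467]
wrist_force: [-0.7, 1.0, -0.3]
grip_width: 0.0853
```

Run:
```python
from h import *
st(); plan((.6165,-.187,.085),.12+np.pi/2)
im=optics.snapshot("scene"); cv2.imwrite("pics/s9.png",cv2.resize(im[150:260,180:300,::-1],None,fx=5,fy=5,interpolation=cv2.INTER_CUBIC))
```

```text
t 14.2667 p [ 0.6166 -0.1866  0.1604] F [-0.7417  0.9784 -0.3165] w 0.08529071357931478 jawyaw -1.4433981434166772 tilt [-0.      0.0001 -1.    ] q [-0.3735  0.2992  1.4516  0.0001  1.3909  1.0699]
shift cm [ 0.034   7.5358 -0.0163] spin 0.007398183378219514 rows>= 1.8071680143288256 0.05918546702575611
```

View pics/s9.png

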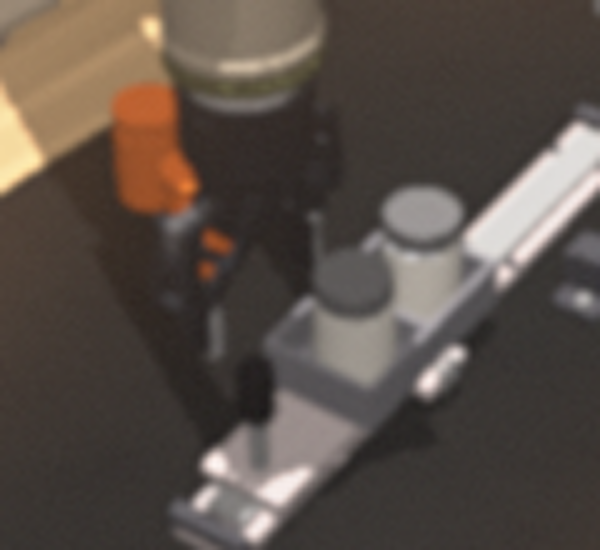

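Emit:
send_rows:
  rows:
    - [0,2,0,0]
    - [0,4,0,0]
    - [0,5.5,0,0]
    - [0,6.5,0,0]
    - [0,7.2,0,0]
    - [0,7.4,0,0]
    - [0,7.4,0,0]

```text
clock: 14.9
ee_pos: [0.6166, -0.1869, 0.0862]
eef_rot: [-0.53, 0.53, -0.468, 0.468]
wrist_force: [1.1, -0.2, 0.1]
grip_width: 0.0856
```

Run:
```python
from h import *
st()
im=optics.snapshot("scene"); cv2.imwrite("pics/s10.png",cv2.resize(im[150:260,180:300,::-1],None,fx=5,fy=5,interpolation=cv2.INTER_CUBIC))
```

```text
t 14.9 p [ 0.6166 -0.1869  0.0862] F [ 1.0597 -0.1969  0.136 ] w 0.08557566822711814 jawyaw -1.4456000039462609 tilt [-0.0003  0.0001 -1.    ] q [-0.3738  0.3691  1.5074  0.      1.2654  1.0718]
```

View pics/s10.png

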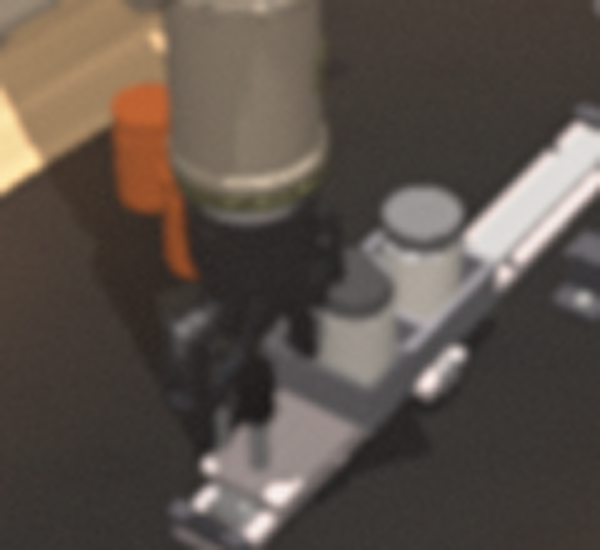

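The knob (255,385) stands between the two fingers. I'll close the jaws.

Emit:
send_rows:
  rows:
    - [0,0,0,0]
    - [0,0,0,0]
    - [0,0,0,0]
    - [0,0,0,0]
    - [0,0,0,0]
    - [0,0,0,0]
    - [0,0,0,0]
    - [0,0,0,0]
  jaw: 1

```text
clock: 15.62
ee_pos: [0.6169, -0.1871, 0.0869]
eef_rot: [0.53, -0.53, 0.468, -0.468]
wrist_force: [-1.4, -0.0, 4.6]
grip_width: 0.0224
```

Emit:
send_rows:
  rows:
    - [0,0,0,0]
    - [0,0,0,0]
    - [0,0,0,0]
    - [0,0,0,0]

```text
clock: 15.95
ee_pos: [0.6168, -0.187, 0.0869]
eef_rot: [0.53, -0.53, 0.468, -0.468]
wrist_force: [-1.2, 0.6, 5.3]
grip_width: 0.0228
```

Run:
```python
from h import *
st()
im=optics.snapshot("scene"); cv2.imwrite("pics/s11.png",cv2.resize(im[150:260,180:300,::-1],None,fx=5,fy=5,interpolation=cv2.INTER_CUBIC))
im=optics.snapshot("top");cv2.imwrite("pics/t11.png",cv2.resize(im[140:205,200:320,::-1],None,fx=6.5,fy=6.5,interpolation=cv2.INTER_CUBIC))
st()
```

```text
t 15.95 p [ 0.6168 -0.187   0.0869] F [-1.2389  0.6296  5.2573] w 0.022810807062682452 jawyaw -1.446080281840119 tilt [ 0.0006 -0.0002 -1.    ] q [-0.3739  0.3683  1.5071 -0.      1.2655  1.0722]
t 16.05 p [ 0.6169 -0.1871  0.0869] F [-2.1001 -0.6173  5.3898] w 0.022522622437568095 jawyaw -1.4460352356202506 tilt [ 0.0006 -0.0003 -1.    ] q [-0.3739  0.3684  1.5071 -0.      1.2655  1.0721]
```

View pics/s11.png

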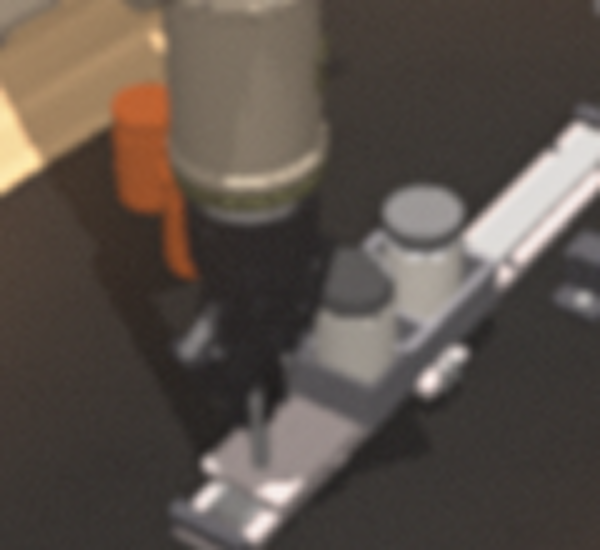

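View pics/t11.png

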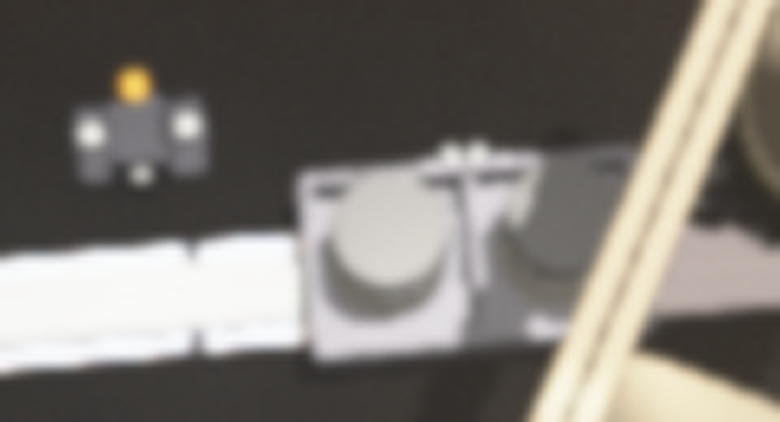

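Emit:
send_rows:
  rows:
    - [-0.3,0,0,0]
    - [-0.8,0,0,0]
    - [-1.5,0,0,0]
    - [-2.3,0,0,0]
    - [-3.1,0,0,0]
    - [-3.9,0,0,0]
    - [-4.5,0,0,0]
    - [-5,0,0,0]

```text
clock: 16.72
ee_pos: [0.6109, -0.1365, 0.0869]
eef_rot: [0.531, -0.53, 0.467, -0.468]
wrist_force: [1.0, -0.6, 5.3]
grip_width: 0.0227
```

Emit:
send_rows:
  rows:
    - [-0.5,0,0,0]
    - [-1.2,0,0,0]
    - [-2,0,0,0]
    - [-2.8,0,0,0]
    - [-3.5,0,0,0]
    - [-4,0,0,0]
    - [-4.3,0,0,0]
    - [-4.5,0,0,0]

```text
clock: 17.38
ee_pos: [0.6055, -0.0918, 0.0869]
eef_rot: [0.531, -0.53, 0.467, -0.468]
wrist_force: [5.0, -1.4, 4.4]
grip_width: 0.0225
```

Run:
```python
from h import *
st()
im=optics.snapshot("top");cv2.imwrite("pics/t12.png",cv2.resize(im[140:205,190:310,::-1],None,fx=6.5,fy=6.5,interpolation=cv2.INTER_CUBIC))
im=optics.snapshot("scene"); cv2.imwrite("pics/s12.png",cv2.resize(im[140:260,200:320,::-1],None,fx=5,fy=5,interpolation=cv2.INTER_CUBIC))
st()
```

```text
t 17.3833 p [ 0.6055 -0.0918  0.0869] F [ 4.9958 -1.4139  4.4382] w 0.022469381987881773 jawyaw -1.4454788622820667 tilt [ 0.0018 -0.0001 -1.    ] q [-0.2344  0.2873  1.6071  0.0004  1.2453  1.2109]
t 17.4833 p [ 0.6055 -0.0916  0.0869] F [3.7555 2.8039 5.4937] w 0.022550394694507897 jawyaw -1.4454197711185401 tilt [ 0.0017  0.0006 -1.    ] q [-0.2344  0.2874  1.607   0.001   1.2456  1.2107]
```

View pics/t12.png

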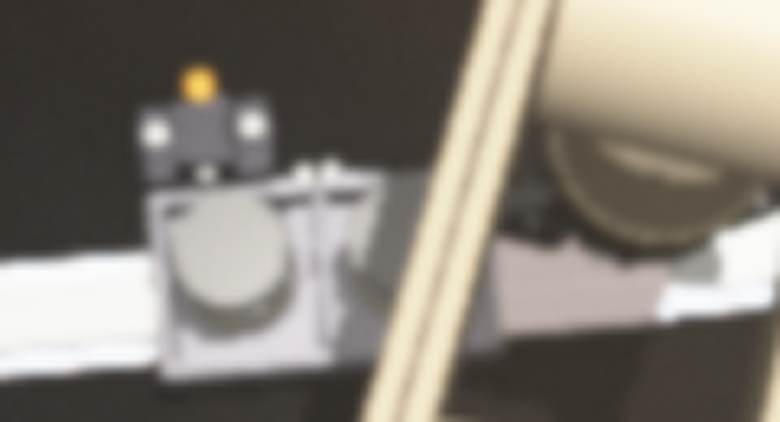

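View pics/s12.png

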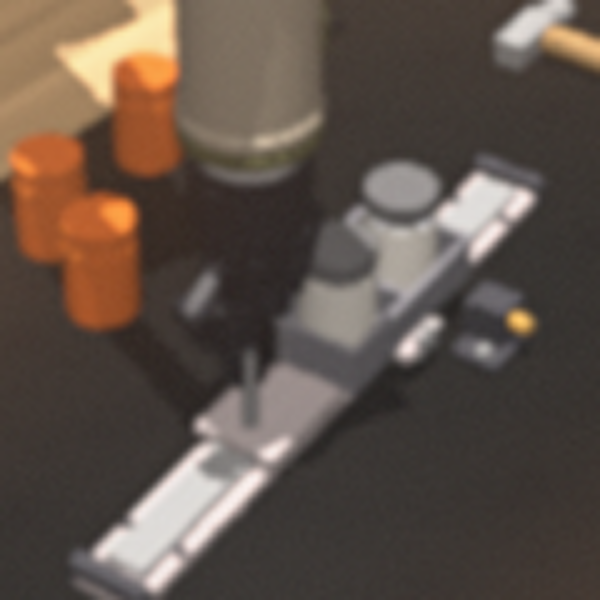

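Run:
```python
from h import *
f=lambda x,y,s,ox,oy:((x+.5)/s-.5+ox,(y+.5)/s-.5+oy)
y=np.array([-.12,.993])
for off,r,b in(((190,140),(316,172),(208,172)),((200,140),(464,152),(141,174))):
  for zr in(.026,.034):
    print((cast("top",f(*b,6.5,*off),.026)-cast("top",f(*r,6.5,*off),zr))@y)
```

```text
0.04898777842669526
0.049151554103517986
0.1473434247246193
0.1469476014835438
```

Emit:
send_rows:
  rows:
    - [-0.3,0,0.1,0]
    - [-0.8,0,0.1,0]
    - [-1.4,0,0.1,0]
    - [-2,0,0.1,0]
    - [-2.5,0,0.1,0]
    - [-2.8,0,0.1,0]
    - [-3,0,0.1,0]
    - [-3,0,0.1,0]

```text
clock: 18.15
ee_pos: [0.6021, -0.0621, 0.0868]
eef_rot: [0.53, -0.53, 0.468, -0.468]
wrist_force: [-0.4, 2.3, 8.1]
grip_width: 0.0225
```

Emit:
send_rows:
  rows:
    - [0,0,0,0]
    - [0,0,0,0]

```text
clock: 18.32
ee_pos: [0.6021, -0.0621, 0.0868]
eef_rot: [0.53, -0.53, 0.468, -0.468]
wrist_force: [-0.6, 1.9, 8.3]
grip_width: 0.0224
```

Run:
```python
from h import *
im=optics.snapshot("top");cv2.imwrite("pics/t13.png",cv2.resize(im[140:205,190:310,::-1],None,fx=6.5,fy=6.5,interpolation=cv2.INTER_CUBIC))
st()
```

```text
t 18.3667 p [ 0.6021 -0.0621  0.0868] F [0.2081 1.8242 7.766 ] w 0.022561545293719714 jawyaw -1.445756286665897 tilt [ 0.0001  0.0006 -1.    ] q [-0.1878  0.2711  1.6268  0.0007  1.2437  1.2577]
```

View pics/t13.png

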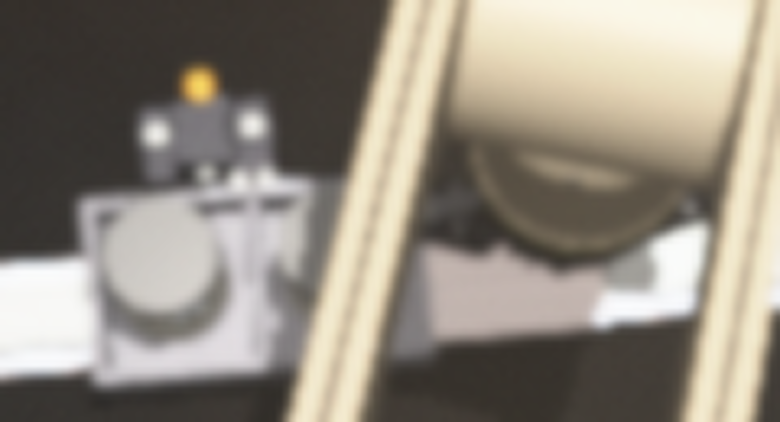

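Emit:
send_rows:
  rows:
    - [-0.1,0,0,0]
    - [-0.2,0,0,0]
    - [-0.3,0,0,0]
    - [-0.4,0,0,0]
    - [-0.5,0,0,0]
    - [-0.5,0,0,0]
    - [-0.5,0,0,0]

```text
clock: 18.95
ee_pos: [0.6016, -0.0576, 0.0868]
eef_rot: [0.53, -0.53, 0.468, -0.468]
wrist_force: [1.2, -0.4, 8.5]
grip_width: 0.0226
```

Emit:
send_rows:
  rows:
    - [-0.1,0,0,0]
    - [-0.2,0,0,0]
    - [-0.2,0,0,0]
    - [-0.2,0,0,0]

```text
clock: 19.28
ee_pos: [0.6014, -0.0556, 0.0869]
eef_rot: [0.53, -0.53, 0.468, -0.468]
wrist_force: [1.2, -0.2, 8.1]
grip_width: 0.0228
```

Emit:
send_rows:
  rows:
    - [-0.05,0,0,0]
    - [-0.1,0,0,0]
    - [-0.1,0,0,0]
    - [-0.1,0,0,0]

```text
clock: 19.62
ee_pos: [0.6013, -0.0547, 0.0869]
eef_rot: [0.53, -0.53, 0.468, -0.468]
wrist_force: [1.1, -0.6, 8.3]
grip_width: 0.023
```

Emit:
send_rows:
  rows:
    - [-0.05,0,0,0]
    - [-0.1,0,0,0]
    - [-0.1,0,0,0]
    - [-0.1,0,0,0]

```text
clock: 19.95
ee_pos: [0.6011, -0.0537, 0.0869]
eef_rot: [0.53, -0.53, 0.468, -0.468]
wrist_force: [1.8, -0.6, 8.0]
grip_width: 0.0226
```

Emit:
send_rows:
  rows:
    - [-0.05,0,0,0]
    - [-0.1,0,0,0]
    - [-0.1,0,0,0]
    - [-0.1,0,0,0]

```text
clock: 20.28
ee_pos: [0.601, -0.053, 0.0868]
eef_rot: [0.53, -0.53, 0.468, -0.468]
wrist_force: [1.6, -2.2, 7.1]
grip_width: 0.0225
```

Emit:
send_rows:
  rows:
    - [-0.05,0,0,0]
    - [-0.1,0,0,0]
    - [-0.1,0,0,0]
    - [-0.1,0,0,0]

```text
clock: 20.62
ee_pos: [0.601, -0.0526, 0.0869]
eef_rot: [-0.53, 0.53, -0.467, 0.468]
wrist_force: [1.4, -5.2, 7.0]
grip_width: 0.0226
```

Emit:
send_rows:
  rows:
    - [-0.05,0,0,0]
    - [-0.1,0,0,0]
    - [-0.1,0,0,0]
    - [-0.1,0,0,0]

```text
clock: 20.95
ee_pos: [0.6009, -0.0523, 0.0869]
eef_rot: [-0.53, 0.53, -0.467, 0.469]
wrist_force: [1.9, -8.3, 7.1]
grip_width: 0.0225
```

Emit:
send_rows:
  rows:
    - [-0.05,0,0,0]
    - [-0.1,0,0,0]
    - [-0.1,0,0,0]
    - [-0.1,0,0,0]

```text
clock: 21.28
ee_pos: [0.6008, -0.0519, 0.0869]
eef_rot: [-0.529, 0.531, -0.467, 0.469]
wrist_force: [2.3, -10.5, 6.4]
grip_width: 0.0231
```

Emit:
send_rows:
  rows:
    - [-0.05,0,0,0]
    - [-0.1,0,0,0]
    - [-0.1,0,0,0]
    - [-0.1,0,0,0]

```text
clock: 21.62
ee_pos: [0.6008, -0.0517, 0.087]
eef_rot: [-0.529, 0.531, -0.467, 0.469]
wrist_force: [4.1, -14.3, 5.6]
grip_width: 0.0227
```

Run:
```python
from h import *
im=optics.snapshot("top");cv2.imwrite("pics/t14.png",cv2.resize(im[140:205,190:310,::-1],None,fx=6.5,fy=6.5,interpolation=cv2.INTER_CUBIC))
im=optics.snapshot("scene"); cv2.imwrite("pics/s14.png",cv2.resize(im[140:260,200:320,::-1],None,fx=5,fy=5,interpolation=cv2.INTER_CUBIC))
st()
```

```text
t 21.7167 p [ 0.6008 -0.0517  0.0869] F [  3.2036 -13.831    4.6716] w 0.022607062705318544 jawyaw -1.4471338730142278 tilt [ 0.0014 -0.004  -1.    ] q [-0.1686  0.2639  1.6351 -0.004   1.2405  1.2798]
```

View pics/t14.png

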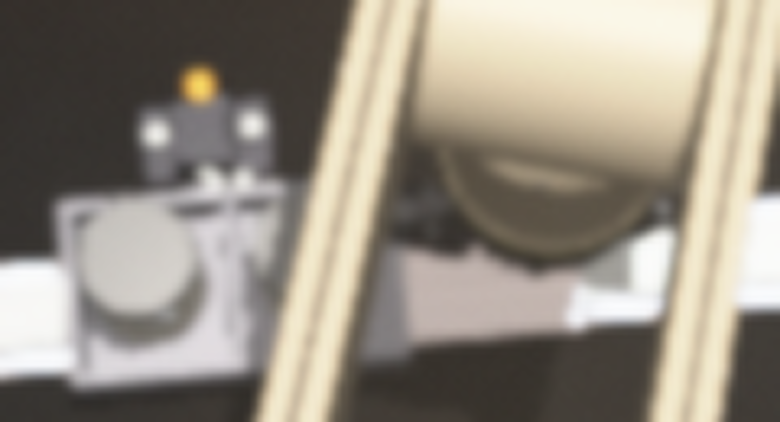

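View pics/s14.png

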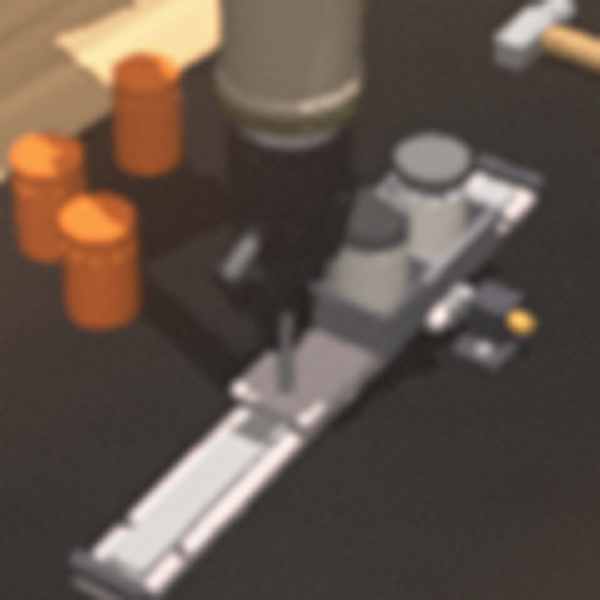

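Emit:
send_rows:
  rows:
    - [-0.05,0,0,0]
    - [-0.05,0,0,0]
    - [-0.05,0,0,0]

```text
clock: 21.97
ee_pos: [0.6007, -0.0507, 0.0869]
eef_rot: [-0.529, 0.531, -0.467, 0.469]
wrist_force: [2.8, -11.2, 5.3]
grip_width: 0.0228
```

Emit:
send_rows:
  rows:
    - [-0.05,0,0,0]
    - [-0.05,0,0,0]
    - [-0.05,0,0,0]

```text
clock: 22.22
ee_pos: [0.6006, -0.0496, 0.0869]
eef_rot: [-0.53, 0.53, -0.467, 0.469]
wrist_force: [2.1, -8.6, 6.0]
grip_width: 0.0227
```

Emit:
send_rows:
  rows:
    - [-0.05,0,0,0]
    - [-0.05,0,0,0]
    - [-0.05,0,0,0]

```text
clock: 22.47
ee_pos: [0.6005, -0.0488, 0.0869]
eef_rot: [-0.53, 0.53, -0.467, 0.469]
wrist_force: [2.0, -7.3, 6.5]
grip_width: 0.023
```

Emit:
send_rows:
  rows:
    - [-0.05,0,0,0]
    - [-0.05,0,0,0]
    - [-0.05,0,0,0]

```text
clock: 22.72
ee_pos: [0.6004, -0.0479, 0.0869]
eef_rot: [-0.53, 0.53, -0.467, 0.469]
wrist_force: [1.2, -5.9, 6.0]
grip_width: 0.0227
```

Emit:
send_rows:
  rows:
    - [-0.05,0,0,0]
    - [-0.05,0,0,0]
    - [-0.05,0,0,0]

```text
clock: 22.97
ee_pos: [0.6003, -0.0472, 0.0869]
eef_rot: [-0.53, 0.53, -0.467, 0.469]
wrist_force: [1.6, -4.2, 6.4]
grip_width: 0.0224
```

Emit:
send_rows:
  rows:
    - [-0.05,0,0,0]
    - [-0.05,0,0,0]
    - [-0.05,0,0,0]

```text
clock: 23.22
ee_pos: [0.6002, -0.0465, 0.0868]
eef_rot: [-0.53, 0.53, -0.468, 0.468]
wrist_force: [1.2, -4.1, 7.6]
grip_width: 0.0228
```

Emit:
send_rows:
  rows:
    - [-0.05,0,0,0]
    - [-0.05,0,0,0]
    - [-0.05,0,0,0]

```text
clock: 23.47
ee_pos: [0.6001, -0.0456, 0.0868]
eef_rot: [0.53, -0.53, 0.468, -0.468]
wrist_force: [1.7, -1.7, 6.8]
grip_width: 0.0223
```

Emit:
send_rows:
  rows:
    - [-0.05,0,0,0]
    - [-0.05,0,0,0]
    - [-0.05,0,0,0]

```text
clock: 23.72
ee_pos: [0.6001, -0.045, 0.0869]
eef_rot: [0.53, -0.53, 0.468, -0.468]
wrist_force: [2.6, -1.8, 7.5]
grip_width: 0.0229
```

Emit:
send_rows:
  rows:
    - [-0.05,0,0,0]
    - [-0.05,0,0,0]
    - [-0.05,0,0,0]

```text
clock: 23.97
ee_pos: [0.6, -0.0444, 0.0868]
eef_rot: [0.53, -0.53, 0.468, -0.468]
wrist_force: [0.8, -1.6, 7.4]
grip_width: 0.0227
```

Emit:
send_rows:
  rows:
    - [-0.05,0,0,0]
    - [-0.05,0,0,0]
    - [-0.05,0,0,0]

```text
clock: 24.22
ee_pos: [0.5999, -0.0437, 0.0868]
eef_rot: [0.53, -0.53, 0.468, -0.468]
wrist_force: [0.9, -0.3, 7.8]
grip_width: 0.0225
```

Emit:
send_rows:
  rows:
    - [-0.05,0,0,0]
    - [-0.05,0,0,0]
    - [-0.05,0,0,0]

```text
clock: 24.47
ee_pos: [0.5998, -0.043, 0.0868]
eef_rot: [0.53, -0.53, 0.468, -0.468]
wrist_force: [2.5, 1.5, 7.9]
grip_width: 0.0227
```

Run:
```python
from h import *
im=optics.snapshot("top");cv2.imwrite("pics/t15.png",cv2.resize(im[145:185,195:255,::-1],None,fx=13,fy=13,interpolation=cv2.INTER_CUBIC))
st()
```

```text
t 24.5167 p [ 0.5998 -0.043   0.0868] F [2.1162 1.0556 7.4053] w 0.023072532467474424 jawyaw -1.4459767434292459 tilt [ 0.0005  0.0004 -1.    ] q [-0.1571  0.2609  1.6389  0.0005  1.2414  1.2887]
```

View pics/t15.png

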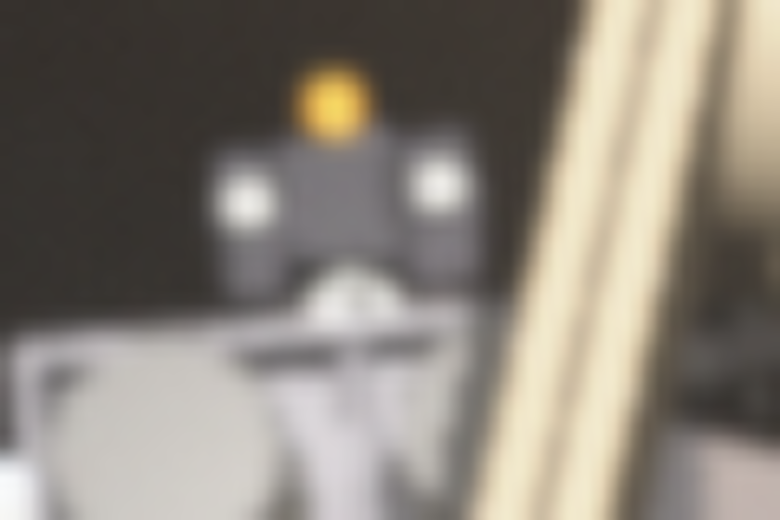

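Emit:
send_rows:
  rows:
    - [-0.05,0,0,0]
    - [-0.05,0,0,0]
    - [-0.05,0,0,0]
    - [-0.05,0,0,0]

```text
clock: 24.85
ee_pos: [0.5998, -0.0424, 0.0868]
eef_rot: [0.53, -0.53, 0.468, -0.468]
wrist_force: [0.9, 1.4, 7.5]
grip_width: 0.0224
```

Emit:
send_rows:
  rows:
    - [-0.05,0,0,0]
    - [-0.05,0,0,0]
    - [-0.05,0,0,0]
    - [-0.05,0,0,0]

```text
clock: 25.18
ee_pos: [0.5997, -0.0419, 0.0868]
eef_rot: [0.53, -0.53, 0.468, -0.468]
wrist_force: [0.9, 1.1, 8.0]
grip_width: 0.0226
```

Emit:
send_rows:
  rows:
    - [-0.05,0,0,0]
    - [-0.05,0,0,0]
    - [-0.05,0,0,0]
    - [-0.05,0,0,0]

```text
clock: 25.52
ee_pos: [0.5997, -0.0416, 0.0868]
eef_rot: [0.53, -0.53, 0.468, -0.468]
wrist_force: [0.4, -0.1, 7.6]
grip_width: 0.0225
```

Emit:
send_rows:
  rows:
    - [-0.05,0,0,0]
    - [-0.05,0,0,0]
    - [-0.05,0,0,0]
    - [-0.05,0,0,0]

```text
clock: 25.85
ee_pos: [0.5996, -0.0413, 0.0868]
eef_rot: [0.53, -0.53, 0.468, -0.468]
wrist_force: [0.8, -0.5, 6.9]
grip_width: 0.0226
```

Run:
```python
from h import *
im=optics.snapshot("top");cv2.imwrite("pics/t16.png",cv2.resize(im[145:185,195:255,::-1],None,fx=13,fy=13,interpolation=cv2.INTER_CUBIC))
st()
```

```text
t 25.9 p [ 0.5996 -0.0413  0.0868] F [ 2.0194 -1.2599  7.4428] w 0.02278624393600166 jawyaw -1.44609841520514 tilt [ 0.0006 -0.     -1.    ] q [-0.1541  0.2599  1.64    0.0001  1.241   1.292 ]
```

View pics/t16.png

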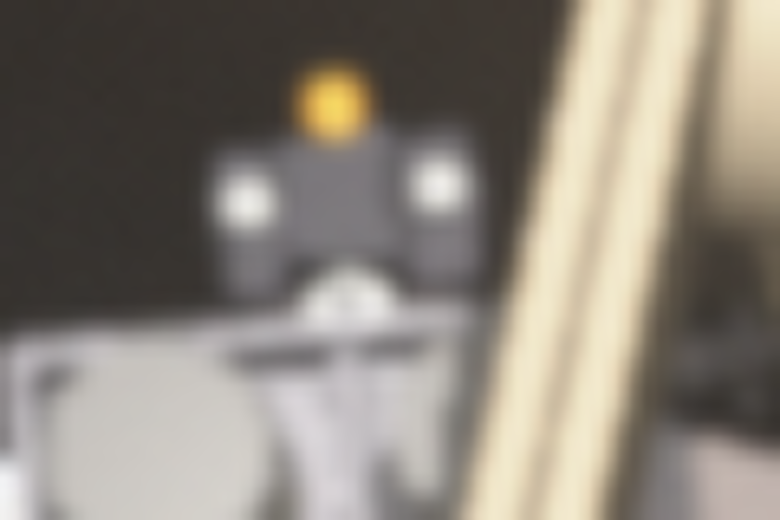

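Emit:
send_rows:
  rows:
    - [-0.05,0,0,0]
    - [-0.05,0,0,0]
    - [-0.05,0,0,0]
    - [-0.05,0,0,0]

```text
clock: 26.23
ee_pos: [0.5996, -0.0411, 0.0869]
eef_rot: [0.53, -0.53, 0.468, -0.468]
wrist_force: [2.2, -2.2, 6.6]
grip_width: 0.0227
```

Emit:
send_rows:
  rows:
    - [0,0,0,0]
    - [0,0,0,0]
    - [0,0,0,0]
    - [0,0,0,0]

```text
clock: 26.57
ee_pos: [0.5996, -0.0411, 0.0868]
eef_rot: [0.53, -0.53, 0.468, -0.468]
wrist_force: [2.1, -1.9, 6.7]
grip_width: 0.0226
```

Emit:
send_rows:
  rows:
    - [0.03,0,0,0]
    - [0.05,0,0,0]
    - [0.05,0,0,0]
    - [0.05,0,0,0]

```text
clock: 26.9
ee_pos: [0.5996, -0.0412, 0.0868]
eef_rot: [0.53, -0.53, 0.468, -0.468]
wrist_force: [0.4, -0.3, 7.9]
grip_width: 0.023
```

Emit:
send_rows:
  rows:
    - [0,0,0,0]
    - [0,0,0,0]
    - [0,0,0,0]
    - [0,0,0,0]

```text
clock: 27.23
ee_pos: [0.5996, -0.0412, 0.0868]
eef_rot: [0.53, -0.53, 0.468, -0.468]
wrist_force: [0.6, -0.5, 6.5]
grip_width: 0.0227
```

Run:
```python
from h import *
im=optics.snapshot("top");cv2.imwrite("pics/t17.png",cv2.resize(im[145:185,195:255,::-1],None,fx=13,fy=13,interpolation=cv2.INTER_CUBIC))
im=optics.snapshot("scene"); cv2.imwrite("pics/s17.png",cv2.resize(im[140:230,220:320,::-1],None,fx=6,fy=6,interpolation=cv2.INTER_CUBIC))
st()
```

```text
t 27.3333 p [ 0.5996 -0.0411  0.0868] F [ 2.0745 -0.584   8.3174] w 0.022853084663174643 jawyaw -1.4459887682701158 tilt [ 0.0006  0.0002 -1.    ] q [-0.1539  0.2599  1.6401  0.0003  1.2411  1.292 ]
```

View pics/t17.png

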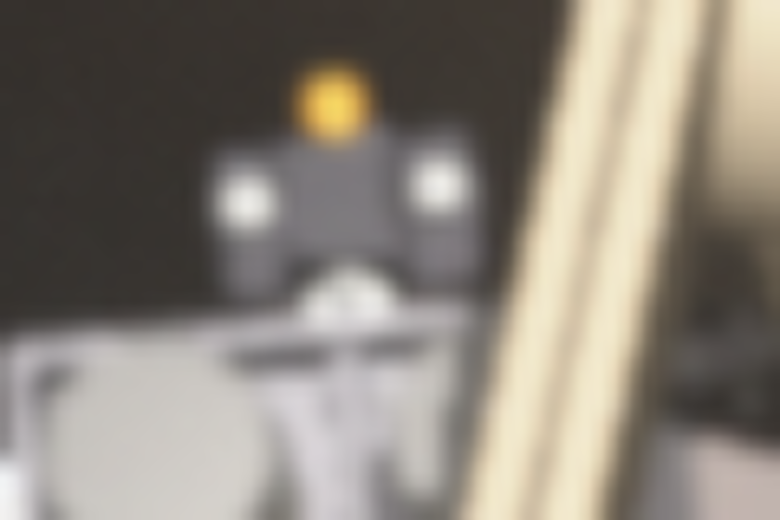

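View pics/s17.png

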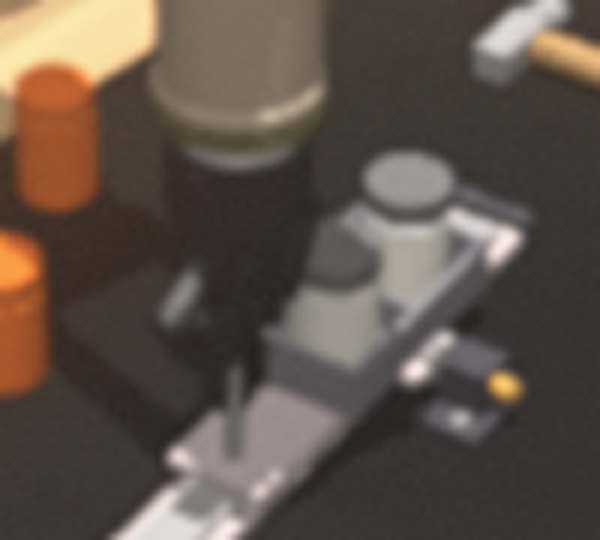

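The ball at (350,290) sits symmetrically between the ridges. Backing off 0.5 mm did not move the tray and brought the force to about zero, so it is seated. Both jars stand upright and the knob is gripped. I'll hand in.

```bash
python3 -c "
from workcell import ticket
print(ticket.close_job())"
```

```text
the job is handed in; nothing more can be done
None
```

The job is handed in at about 27 s. Both grey-lidded white jars stand one per cell, and the tray is in the notch with the knob still gripped.

- **Jars:** before sliding, the top picture put them about 2–5 mm from their cell centres (limit 16 mm). They still look upright in the last pictures, but I did not measure them again after the slide.
- **Detent:** resistance rose to about 14 N, a little above the stated 10 N, then faded. The ball then drew the tray in, and resistance began to climb again 1–2 mm later.
- **Final position:** I eased the push back by 0.5 mm. The tray stayed put and the push dropped to about 0.5 N. The last top picture shows the ball midway between the ridges. My separate estimates of the notch position agreed to within about 3 mm, so the centring rests on feel and that picture.
- **Grip:** finger opening was 22.8 mm on the 24 mm knob. The grasp point was about 2 mm above the knob's middle, and the robot does not report finger force directly.
- **Other things:** I did not touch the bottle, wrench, hammer, sprocket or orange jars. The hammer and orange jars looked unmoved where later pictures showed them; I made no final check on the bottle, wrench or sprocket.

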